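# Clip a sole pattern to the leaning tracing board

## Task

Slide the sole pattern plate along the ledge of the leaning board until it rests against the end stop, and only then take the spring clamp off its storage rail and clip it over the top edges of the plate and the board together, at the middle of the plate's width, square to the edge and pushed down far enough for both jaw pads to bite fully. Leave the plate sitting on the ledge against the stop, and do not disturb the shoe last, the tape roll or the tin.

Things in the scene. Friction and masses are not known exactly. Their poses are not given: they have to be found in the camera images.
- board: Plywood board 270 mm wide, 8 mm thick, fixed, leaning 30 deg from vertical, top towards the robot, face away from it. Origin: mid-width, on the face at the ledge's top. x: out of the face; y: along the ledge; z: up the slope. Board fills x -8..0 mm, top edge z 108 mm. Ledge stands 26 mm out below z 0. Props behind stay below z 45 mm. Base on the bench 150 x 280 mm.
- stop (a point): Middle, at ledge height, of the end stop's side that the plate must touch (board y -127 mm, face x 0). The stop is a wooden batten at the board's -y end, 8 mm wide, 14 mm proud of the face, 70 mm tall from the ledge. The +y end of the ledge is open. Axes as the board's.
- plate: Loose white plastic pattern plate with a sole outline on its face, 150 mm wide (y), 110 mm tall (z), 8 mm thick (x), 0.15 kg, on the ledge, leaning on the board. Origin: middle of its lower edge, on its back face; axes as the board's. Against the stop it is at board y -52 mm; it starts 35 to 85 mm from there towards +y. Its top is 2 mm above the board's.
- edge_target (a point): Point on the top edge of the board's face (board y -52 mm, z 108 mm) behind the middle of the plate once it is against the stop; board and plate together are 16 mm thick there, board x -8 to +8 mm. Axes as the board's.
- rack: Storage rail: an upright wooden batten 16 mm thick (x), 170 mm long (y), its top 96 mm above the bench, on an 80 x 170 x 18 mm foot, fixed. Origin: centre of the underside.
- clamp: Sprung clamp like a big clothes peg, 108 mm tall, 18 mm wide (y), 90 g, dark steel, black handles, astride the rail at the start, handles up. Two like halves at +x and -x hinged at the pivot; this is the +x half. Origin: on the pivot; y: hinge axis; z: up to the handles, the mid-plane while on a 16 mm edge; squeezed fully this half leans 0.18 rad from it. Squeezing the handles opens the jaws.
- clamp_grip (a point): Where to grip: between the handles, 38 mm above the pivot (moves with the +x half). Fingers close along the clamp's x. Handles are flat, 18 mm wide, 8 to 61 mm above the pivot, flaring apart upwards: 45 mm over their outsides here at the start, 31 mm squeezed to the stop (about 13 N), then parallel.
- clamp_pads (a point): Between the jaw pads, 38 mm below the pivot (moves with the +x half). Pads are 16 mm wide and 14 mm tall, parallel on a 16 mm edge and 30 mm apart when squeezed fully. The jaws end 45 mm below the pivot; an edge can enter up to 10 mm below the pivot.
- jaw (a joint): Opening angle between the clamp's halves, rad: 0 on a 16 mm thickness (as at the start), -0.3 shut empty, 0.36 squeezed fully open.
- last: Bystander: wooden shoe last, 240 x 75 x 85 mm, lying on its sole. Origin: near the middle of its underside; x towards the toe.
- tape: Bystander: roll of tape lying flat, 100 mm across, 25 mm tall. Origin: centre of the underside.
- tin: Bystander: upright tin, 70 mm across, 90 mm tall. Origin: centre of the underside.
There are look-alikes about, which are no part of the job. There is more than one size of the plate; the job needs the middle-sized.

How it is judged:
By the outcome, as a careful person would: the job done as asked, in the order asked, and still so for the second after the job is handed in, with the robot touching nothing.
It also fails if it takes over 54 s, if anything falls off the work surface, if the arm or the gripper's body presses on something with over 40 N, if the wrist force passes 120 N, or if a joint passes its speed limit or range.

## Robot

A 6-joint arm with a two-finger parallel gripper is mounted at the origin on the work surface. World frame = base frame: x ahead of the robot, y to its left, z up, the work surface at z = 0. Lengths are in mm, angles in rad, forces in N, time in s.
With the tool pointing down it reaches from about 300 to 750 mm from the base axis. Payload 8.5 kg.
Tool frame: the origin (TCP) lies at the very end of the fingers, on their centre line; the grasp point (between the pads) lies 19 mm behind it (arm.hold_point_z is the distance from the TCP to the grasp point, in mm); z points along the fingers, y is the direction in which the jaws open and shut (so a half turn about z gives the same grasp; the last joint's range is limited). The gripper opens to 88 mm and grips with 3 to 60 N. Pads are 18 mm wide; open, the fingers measure 123 mm over their backs; the gripper's body (75 mm by 187 mm) begins 45 mm behind the grasp point.
Start: joints at [-1.555, 0.381, 1.297, -0, 1.464, -0.215], TCP at [125.811, -535.399, 238.748] pointing down, gripper open.
Joint ranges: [-3.11, 3.11], [-0.89, 2.33], [0.22, 2.48], [-1.42, 4.56], [0.17, 2.85], [-2.88, 2.88]. Speed limits (rad/s): [2.39, 2.39, 3.14, 3.14, 3.14, 3.14].

## Interface

Orientations are given as a rotation vector (axis times angle).
In Python, from workcell import arm, vision, look_for gives the robot as it stands.
- The arm moves only by the shell command python3 -m pendant 'ROWS' [FORCE]. ROWS is text: rows parted by semicolons, each of 5 numbers parted by spaces: the opening in per cent of the stroke, from 0 (shut) to 100 (fully open), then the shift along the tool's x, y, z in mm, then the turn about the tool's z in degrees. In form: fingers dx dy dz turn; .... A call has 1 to 10 rows; each row shifts and turns the pose as measured when the row begins, along the tool's axes as they then stand; what a row does not reach is not made up. A row lasts 1/12 s, in which the tool goes at most 41.7 mm and 7.16 degrees, less where a joint would pass 70% of its speed; a pose out of reach is approached as far as the arm can. A call is refused whole if a number of a shift passes 41.7 or a number of a turn 7.16, either way. A call with a gripper value outside its range is refused whole. The fingers move at their own pace and stop on an object; FORCE is the grip in N (left out, the last holds). Time passes only in rows, so rows that do not move let the fingers close. It gives the time, the measured TCP pose, the force and the opening at its end, in the units of the state.
- arm.observe(): the state, without advancing time (a new reading comes with each control period).
- vision.camera(name): name is "side" or "top" or "wrist"; returns a dict with "color" (400x640x3 uint8, blue, green, red), "camera_matrix" (3x3 intrinsics, pixels), "k1" (the pictures are not rectified: a ray, as slopes to the right and down, at radius r is drawn at 1 + k1 r^2 times it, then the intrinsics apply), "eye" and "orientation" of the camera in the world. Camera axes: x right, y up, looking along -z (the intrinsics and any distortion apply to the point x, -y, -z); pixel columns grow to the right and rows downward; lengths in mm; the calibration is good to about 2 mm. A picture is of the moment at which its call begins. There is no depth.
- arm.job_done(): hands the job in, once; it reports no verdict.
Trained networks look in the newest picture that a camera, given by its name, has taken for a name from the list of things; names that differ only in an ending like _2 or _b are one class to them, and where a whole thing is asked for, a point or a joint stands for the part that bears it (a point fixed in the world has none). Each returns a list of dicts, best first, with "p" (0 to 1); they miss things now and then, are a little off and sometimes report something else, mostly with a low value. They report only what shows in the picture. A call takes as long as a camera call. They do not tell look-alikes from the thing itself.
- look_for(camera, target): "xyz" ([x, y, z] in mm, in the coordinates of the camera as it stood for that picture, good to about 4 mm: the middle of the surface that is visible of it).
The state is a dict: "clock": time; "joint_positions": joint angles; "joint_velocities": joint speeds; "tau": joint torques, N m; "tool_pos": TCP position; "tool_rot": TCP orientation; "ft_force": force on the tool from outside, world axes, zero at the start; "wrist_torque": the same for the moment, N m; "finger_gap": opening from 0.0 (shut) to 1.0 (fully open).
Only numpy, scipy, OpenCV 4.12 (cv2) and the standard library are available. Lean on these libraries where they do the work, as an engineer would, in place of code of your own. Each camera call takes 0.05 s, during which the arm holds its last target. There are 200 camera calls.

## Working session

There is one attempt and no reset: what is moved stays moved. The work goes in short steps, Python scripts to look and compute and a shell command to move; the robot and the scene stay as the last step left them, time stands still between calls to the robot, and variables do not carry over. Pictures are saved under pics/ and viewed, about 8 in all and at most 12, crops included, and the job is handed in when it is done.

```bash
mkdir -p pics; cat > h.py <<'E'
import numpy as np, cv2
from scipy.spatial.transform import Rotation as R
from workcell import arm, vision, look_for
def rot(o):
    o=np.array(o,float); return o if o.shape==(3,3) else R.from_rotvec(o).as_matrix()
def proj(c,P):
    P=np.atleast_2d(P); q=(P-np.array(c["eye"]))@rot(c["orientation"])
    s=np.c_[q[:,0]/-q[:,2],-q[:,1]/-q[:,2]]; r2=(s**2).sum(1,keepdims=True); s=s*(1+c["k1"]*r2)
    K=np.array(c["camera_matrix"]); return s@K[:2,:2].T+K[:2,2]
def ray(c,uv):
    K=np.array(c["camera_matrix"]); d=(np.atleast_2d(uv)-K[:2,2])@np.linalg.inv(K[:2,:2]).T; s=d.copy()
    for _ in range(20): s=d/(1+c["k1"]*(s**2).sum(1,keepdims=True))
    v=np.c_[s[:,0],-s[:,1],-np.ones(len(s))]@rot(c["orientation"]).T; return v
def onz(c,uv,z):
    v=ray(c,uv); e=np.array(c["eye"]); return e+v*((z-e[2])/v[:,2:3])
def tw(c,x): return np.array(c["eye"])+rot(c["orientation"])@np.array(x)
E
python3 - <<'E'
from h import *
print(arm.observe())
for n in ["top","side","wrist"]:
    c=vision.camera(n); cv2.imwrite(f"pics/{n}0.png",c["color"])
    print(n,c["eye"],c["orientation"],c["k1"],c["camera_matrix"])
    if n!="wrist":
        for t in ["board","plate","clamp","rack","last","tape","tin"]:
            for d in look_for(n,t): 
                w=tw(c,d["xyz"]); print(t,round(d["p"],2),w.round(),proj(c,w).round()[0])
E
```

```text
{'clock': 0.0, 'joint_positions': array([-1.55529624e+00,  3.81184278e-01,  1.29824028e+00, -2.82769964e-05,
        1.46360645e+00, -2.15305012e-01]), 'joint_velocities': array([-8.90436074e-04, -3.44568331e-05, -1.81690162e-03, -3.59892572e-04,
       -4.23538324e-04,  4.48211594e-04]), 'tau': array([-6.37508510e-04, -4.37928665e+01, -2.24560350e+01,  7.12821004e-02,
        3.51949374e-02, -1.11315167e-04]), 'tool_pos': array([ 125.80234711, -535.13224423,  238.15097449]), 'tool_rot': array([-3.11927138e+00, -3.61583253e-01, -1.81319182e-04]), 'ft_force': array([ 0.76472811, -0.77496074, -0.08359238]), 'wrist_torque': array([ 0.01500151, -0.04072992, -0.03261794]), 'finger_gap': 0.9976471795236854}
top [ 501.82486732 -156.43836993 1223.80146278] [ 0.04763402 -0.03484729 -1.58641719] 0.014100354006078121 [[423.98009067   0.         322.41924472]
 [  0.         423.98009067 194.72494739]
 [  0.           0.           1.        ]]
board 0.6 [634.  59.  60.] [247. 170.]
board 0.19 [ 516. -297.  141.] [381. 210.]
plate 0.74 [615. 114. 109.] [223. 176.]
plate 0.72 [332. 171.  14.] [211.
[... 470 characters left out ...]
 1.        ]]
board 0.73 [626. 133.  73.] [226. 285.]
board 0.69 [ 511. -288.  132.] [378. 182.]
plate 0.81 [587. 131. 140.] [237. 271.]
plate 0.62 [353. 150.  10.] [328. 375.]
plate 0.6 [797. 130.   6.] [177. 271.]
clamp 0.94 [ 514. -287.  126.] [377. 184.]
rack 0.66 [ 506. -234.   23.] [366. 228.]
rack 0.17 [ 750. -288.   20.] [301. 184.]
last 0.83 [800. -24.  42.] [220. 223.]
tape 0.87 [ 750. -290.   24.] [301. 183.]
tin 0.97 [ 482. -467.   69.] [419. 172.]
wrist [ 202.16925282 -517.59158119  384.50655186] [-0.26090202  0.20728732 -1.32865906] -0.00871650235415042 [[349.68069751   0.         312.65575944]
 [  0.         349.68069751 199.14787516]
 [  0.           0.           1.        ]]
```

View pics/top0.png

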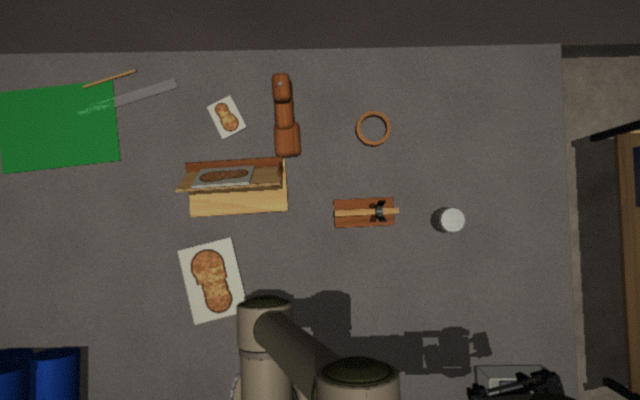

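View pics/side0.png

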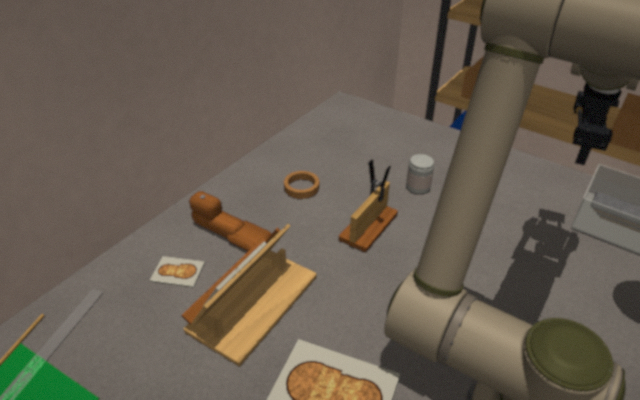

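Top: the middle plate is on the board at (223,176), and the look-alikes are a large plate flat at (211,280) and a small one flat at (227,117). The clamp is on the rail at (380,210), the tape at (373,128), the tin at (452,219), and the last at (285,115). The plate wanted is the one on the ledge. I'll take a close crop to check that and to get edge pixels.

```bash
python3 - <<'E'
import cv2,numpy as np
a=cv2.imread("pics/top0.png")[150:225,168:298]; b=cv2.imread("pics/side0.png")[215:365,170:330]
c=cv2.imread("pics/top0.png")[190:235,325:410]; d=cv2.imread("pics/side0.png")[150:255,325:440]
f=lambda i,w,h:cv2.convertScaleAbs(cv2.resize(i,(w,h),interpolation=cv2.INTER_CUBIC),alpha=1.7)
o=np.zeros((600,800,3),np.uint8)
o[:270,:468]=f(a,468,270)   #3.6x
o[270:570,:320]=f(b,320,300) #2x
o[:180,470:800]=f(c,340,180)[:,:330]
o[190:610][:410,330:790]=f(d,460,420)[:410]
cv2.imwrite("pics/crop1.png",o)
E
```

```text
(no output)
```

View pics/crop1.png

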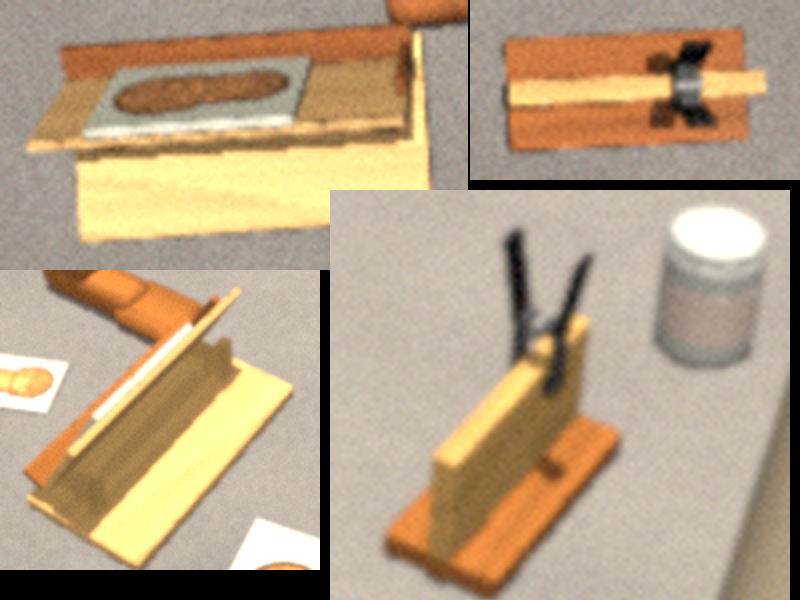

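The crop shows the middle-sized plate leaning on the ledge, offset to +y of the stop, which is at the right end. The clamp is upright on the rail. I'll fit the board and rack poses from these edge pixels.

```bash
cat > fit.py <<'E'
from h import *
from scipy.optimize import least_squares
a=np.deg2rad(30)
def B(p): # x0,y0,z0,yaw
    z=R.from_euler('z',p[3]).as_matrix()
    return z@np.c_[[np.cos(a),0,np.sin(a)],[0,1,0],[-np.sin(a),0,np.cos(a)]], np.array(p[:3])
def bw(p,q): M,o=B(p); return o+np.atleast_2d(q)@M.T
E
cat > t.py <<'E'
from fit import *
ct=vision.camera("top"); cs=vision.camera("side")
T=np.array([[175.8,191.7],[281.9,187.8]]); S=np.array([[205,307.5],[289,225.5]])
Q=np.array([[-8,135,108],[-8,-135,108]])
f=lambda p:np.r_[(proj(ct,bw(p,Q))-T).ravel(),(proj(cs,bw(p,Q))-S).ravel()]
r=least_squares(f,[640,60,30,0],x_scale=[10,10,10,.1]); print(r.x.round(3),r.fun.round(1))
p=r.x; np.save("board.npy",p); M,o=B(p)
# plate top back edge corners, top view: ray meets plane board x=0..; solve for y at z=110,x=0
for uv in [(191.6,186.7),(249.9,183.9)]:
    y=least_squares(lambda y:(proj(ct,bw(p,[0,y[0],110]))-uv).ravel(),[0.]);print("plate corner y",y.x,y.fun)
f2=onz(ct,[(333.8,200),(393,197),(394.5,224.5),(335.5,227.5)],18); print("foot",f2.round(),f2.mean(0).round(1))
r2=onz(ct,[(334.5,213.3),(399.3,210.5)],96); d=r2[0]-r2[1]; print("rail",r2.round(1),np.linalg.norm(d),"yaw",np.arctan2(-d[0],d[1]),"byaw",p[3])
print("edge_target",bw(p,[0,-52,108]).round(1),"stop",bw(p,[0,-127,0]).round(1))
print("clamp top-view at z120",onz(ct,(379,212),130))
print("tool axes",rot(arm.observe()["tool_rot"]).round(3))
E
python3 t.py
```

```text
[6.40566e+02 9.77470e+01 4.53950e+01 3.50000e-02] [-0.4 -0.7 -1.8 -2.3  0.7  0.   2.3  0.3]
plate corner y [91.13436579] [0.04783443 0.92680763]
plate corner y [-58.49138536] [0.03697807 0.71471803]
foot [[ 550. -179.   18.]
 [ 555. -348.   18.]
 [ 477. -350.   18.]
 [ 471. -183.   18.]] [ 513.5 -264.9   18. ]
rail [[ 511.1 -179.1   96. ]
 [ 515.8 -351.    96. ]] 172.05008728730502 yaw 0.027403669360095678 byaw 0.035476592636660684
edge_target [[588.4  43.9 138.9]] stop [[645.1 -29.2  45.4]]
clamp top-view at z120 [[ 512.36346527 -292.94566366  130.        ]]
tool axes [[ 0.973  0.229  0.   ]
 [ 0.229 -0.973  0.   ]
 [ 0.    -0.    -1.   ]]
```

```bash
python3 -m pendant '0 26.4 -24.5 0 0;0 26.4 -24.5 0 0;0 26.4 -24.5 0 0;0 26.4 -24.5 0 0;0 26.4 -24.5 0 0;0 26.4 -24.5 0 0;0 26.4 -24.5 0 0;0 26.4 -24.5 0 0;0 26.4 -24.5 0 0;0 26.4 -24.5 0 0' 20; python3 -m pendant '0 26.4 -24.5 0 0;0 26.4 -24.5 0 0;0 26.4 -24.5 0 0;0 26.4 -24.5 0 0;0 26.4 -24.5 0 0;0 26.4 -24.5 0 0;0 26.4 -24.5 0 0;0 26.4 -24.5 0 0;0 26.4 -24.5 0 0;0 26.4 -24.5 0 0'; python3 -m pendant '0 0 0 0 -7.16;0 0 0 0 -7.16;0 0 0 0 -7.16;0 0 0 0 -7.16;0 0 0 0 -7.16;0 0 0 0 -7.16;0 0 0 0 -7.16;0 0 0 0 -7.16;0 0 0 0 -7.16;0 0 0 0 -7.16'
```

```text
clock: 1.78
tool_pos: [330.9, -229.0, 237.5]
tool_rot: [3.12, 0.343, 0.001]
ft_force: [0.5, -0.5, 0.3]
finger_gap: 0.269
clock: 2.62
tool_pos: [542.5, 86.0, 239.0]
tool_rot: [3.116, 0.344, 0.009]
ft_force: [0.2, -0.8, -0.3]
finger_gap: 0.007
clock: 3.45
tool_pos: [545.5, 94.3, 237.2]
tool_rot: [2.319, 2.109, 0.002]
ft_force: [-0.1, 0.1, -0.2]
finger_gap: 0.005
```

```bash
python3 -m pendant '0 0 0 0 -7;0 28 21 0 0;0 28 21 0 0;0 28 21 0 0;0 28 21 0 0;0 5 4 0 0;0 0 0 0 0'; python3 - <<'E'
from fit import *
s=arm.observe(); print(s["tool_pos"],rot(s["tool_rot"]).round(3))
c=vision.camera("wrist"); p=np.load("board.npy"); im=c["color"].copy()
def ln(q,col):
    q=np.array(q,float); w=bw(p,np.linspace(q[0],q[1],10)); u=proj(c,w).astype(int); cv2.polylines(im,[u.reshape(-1,1,2)],False,col,1)
ln([[0,-135,108],[0,135,108]],(0,255,0)); ln([[-8,-135,108],[-8,135,108]],(0,255,255)); ln([[0,135,0],[0,135,108]],(255,255,0))
ln([[8,91,0],[8,91,110]],(0,0,255)); ln([[26,-135,0],[26,135,0]],(255,0,255))
cv2.imwrite("pics/w1.png",cv2.convertScaleAbs(im,alpha=1.5))
E
```

```text
clock: 4.03
tool_pos: [631.9, 218.6, 236.5]
tool_rot: [2.176, 2.257, -0.0]
ft_force: [0.2, 0.5, -0.1]
finger_gap: 0.006
[631.90147279 218.56689389 236.5317414 ] [[-0.037  0.999  0.005]
 [ 0.999  0.037 -0.005]
 [-0.005  0.005 -1.   ]]
```

View pics/w1.png

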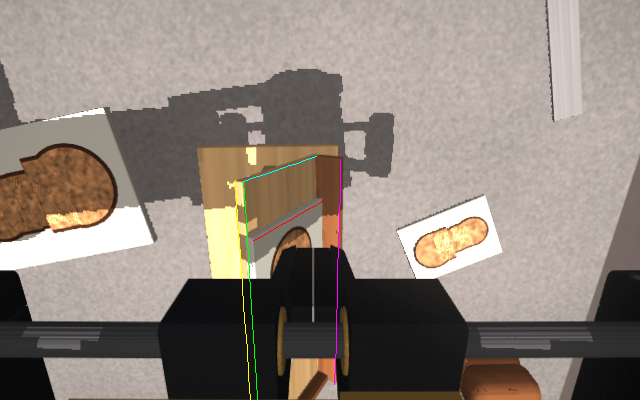

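```bash
python3 -m pendant '0 0 -5 30 0;0 0 0 35 0;0 0 0 35 0;0 0 0 30 0;0 0 0 8 0;0 0 0 0 0'; python3 -c "
from h import *
s=arm.observe(); print(s['tool_pos'],s['ft_force'],rot(s['tool_rot']).round(3))"
```

```text
clock: 4.58
tool_pos: [625.4, 210.9, 98.2]
tool_rot: [2.178, 2.248, 0.005]
ft_force: [-0.2, 0.0, 0.6]
finger_gap: 0.006
[625.44281893 210.9326045   98.21002827] [-0.23071471  0.02614338  0.58313171] [[-0.032  0.999  0.01 ]
 [ 0.999  0.032 -0.005]
 [-0.006  0.01  -1.   ]]
```

```bash
python3 -m pendant '0 -8 0 0 0;0 -7 0 0 0;0 -7 0 0 0;0 -7 0 0 0;0 -7 0 0 0;0 -7 0 0 0;0 -7 0 0 0;0 -7 0 0 0'; python3 -m pendant '0 -5 0 0 0;0 -5 0 0 0;0 0 0 0 0'
```

```text
clock: 5.25
tool_pos: [630.1, 146.9, 108.3]
tool_rot: [2.173, 2.24, 0.021]
ft_force: [-0.4, 0.8, 0.3]
finger_gap: 0.005
clock: 5.5
tool_pos: [630.7, 134.1, 108.5]
tool_rot: [2.175, 2.239, 0.021]
ft_force: [-0.1, 0.3, 0.6]
finger_gap: 0.005
```

```bash
python3 - <<'E'
from fit import *
s=arm.observe(); print(s["tool_pos"],s["ft_force"],rot(s["tool_rot"]).round(3))
c=vision.camera("top");d=vision.camera("side")
f=lambda i,w,h:cv2.convertScaleAbs(cv2.resize(i,(w,h),interpolation=cv2.INTER_CUBIC),alpha=1.7)
cv2.imwrite("pics/m1.png",np.hstack([f(c["color"][145:225,160:300],420,240),f(d["color"][225:325,190:340],360,240)]))
E
```

```text
[630.71452169 134.10952773 108.51842095] [-0.1357014   0.30522611  0.58361882] [[-0.029  0.999  0.024]
 [ 1.     0.029 -0.005]
 [-0.005  0.024 -1.   ]]
```

View pics/m1.png

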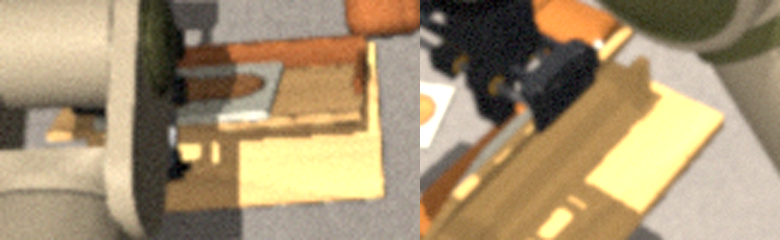

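The plate hasn't moved: its lower corner is still at about (253,167) in the top view. The vertical fingertip overlapped its edge too little and rode up over the face. Both the push and the clamp need a 30° tool tilt. The rows can't command one directly, so I'll lift and see what the arm does to the tilt at the edge of its reach.

```bash
python3 -m pendant '0 0 5 -30 0;0 0 0 -35 0;0 0 0 -35 0;0 0 0 -35 0;0 0 0 -10 0'; python3 -m pendant '0 0 40 0 0;0 0 40 0 0;0 0 40 0 0;0 0 40 0 0;0 0 40 0 0;0 0 40 0 0'; python3 -c "
from h import *
s=arm.observe(); print(s['joint_positions'].round(3),rot(s['tool_rot']).round(3))"
```

```text
clock: 6.02
tool_pos: [630.5, 137.8, 254.6]
tool_rot: [2.178, 2.248, 0.009]
ft_force: [0.3, 0.4, 1.2]
finger_gap: 0.004
clock: 6.52
tool_pos: [802.6, 141.5, 231.8]
tool_rot: [2.168, 2.251, 0.029]
ft_force: [1.1, -0.6, -1.9]
finger_gap: 0.003
[ 0.029  0.949  0.229  0.002  1.939 -0.008] [[-0.038  0.999  0.024]
 [ 0.999  0.038  0.002]
 [ 0.001  0.025 -1.   ]]
```

```bash
python3 -m pendant '0 0 40 0 0;0 0 40 0 0;0 0 40 0 0;0 0 40 0 0;0 0 40 0 0'; python3 -c "
from h import *
s=arm.observe(); print(s['joint_positions'].round(3),rot(s['tool_rot']).round(3))"
```

```text
clock: 6.93
tool_pos: [853.0, 127.9, 173.3]
tool_rot: [2.124, 2.214, 0.145]
ft_force: [-0.9, -0.8, 0.0]
finger_gap: 0.007
[ 0.007  1.026  0.223  0.019  1.776 -0.03 ] [[-0.042  0.992  0.116]
 [ 0.999  0.04   0.019]
 [ 0.015  0.117 -0.993]]
```

Pushing outward at the reach limit tilts the tool the way I need. I'll continue, with some lift added.

```bash
python3 -m pendant '0 0 40 -20 0;0 0 40 -20 0;0 0 40 -20 0;0 0 40 -20 0;0 0 40 -20 0;0 0 40 -20 0;0 0 40 -20 0'; python3 -c "
from h import *
s=arm.observe(); print(s['joint_positions'].round(3),rot(s['tool_rot']).round(3))"
```

```text
clock: 7.52
tool_pos: [863.7, 105.2, 262.0]
tool_rot: [2.041, 2.131, 0.332]
ft_force: [0.1, -0.1, 0.5]
finger_gap: 0.004
[-0.029  0.927  0.222  0.05   1.715 -0.058] [[-0.047  0.96   0.276]
 [ 0.998  0.037  0.041]
 [ 0.03   0.277 -0.96 ]]
```

```bash
python3 -m pendant '0 4 40 -20 0;0 4 40 -20 0;0 4 40 -20 0;0 4 40 -20 0;0 4 40 -20 0;0 4 40 -20 0;0 4 40 -20 0;0 4 40 -20 0'; python3 -c "
from h import *
s=arm.observe(); print(s['joint_positions'].round(3),rot(s['tool_rot']).round(3))"
```

```text
clock: 8.18
tool_pos: [850.0, 108.5, 384.7]
tool_rot: [1.937, 2.021, 0.531]
ft_force: [0.4, 0.5, 0.1]
finger_gap: 0.005
[-0.034  0.789  0.222  0.079  1.661 -0.051] [[-0.053  0.89   0.453]
 [ 0.998  0.027  0.063]
 [ 0.044  0.455 -0.89 ]]
```

```bash
python3 -m pendant '0 4 40 -15 0;0 4 40 -15 0;0 4 40 -15 0'; cat > st.py <<'E'
from fit import *
import sys
s=arm.observe(); p=np.load("board.npy"); M,o=B(p); T=rot(s["tool_rot"])
print("clk",round(s["clock"],2),"F",s["ft_force"].round(1),"pos",s["tool_pos"].round(1),"board xyz",((np.array(s["tool_pos"])-o)@M).round(1),"j",s["joint_positions"].round(2))
print("rel tool->board rotvec deg",np.rad2deg(R.from_matrix(np.c_[M[:,1],M[:,0],-M[:,2]].T@T).as_rotvec()).round(1))
if len(sys.argv)>3:
    g=o+M@np.array(list(map(float,sys.argv[1:4]))); print("tool shift to board pt",((g-s["tool_pos"])@T).round(1))
E
python3 st.py 10 130 45
```

```text
clock: 8.43
tool_pos: [845.2, 109.6, 424.6]
tool_rot: [1.894, 1.977, 0.604]
ft_force: [0.3, 0.3, 0.5]
finger_gap: 0.005
clk 8.43 F [0.3 0.3 0.5] pos [845.2 109.6 424.6] board xyz [367.1   4.6 226. ] j [-0.04  0.75  0.22  0.09  1.63 -0.05]
rel tool->board rotvec deg [-1.3  3.   0.4]
tool shift to board pt [ 113.4 -362.   179.2]
```

```bash
python3 -m pendant '0 11 -33 8 0;0 11 -33 8 0;0 11 -33 8 0;0 11 -33 8 0;0 11 -33 8 0;0 11 -33 8 0;0 11 -33 8 0;0 11 -33 8 0;0 11 -33 8 0;0 0 0 0 0'; python3 st.py 30 115 120; python3 st.py 21 113 55
```

```text
clock: 9.27
tool_pos: [621.0, 205.7, 216.8]
tool_rot: [1.88, 1.958, 0.626]
ft_force: [0.3, -0.1, -0.5]
finger_gap: 0.008
clk 9.27 F [ 0.3 -0.1 -0.5] pos [621.  205.7 216.8] board xyz [ 72.1 108.6 156.3] j [ 0.14  0.39  1.48 -0.01  0.7   0.11]
rel tool->board rotvec deg [-2.8  3.   0.5]
tool shift to board pt [  4.2 -43.8  34.5]
clk 9.27 F [ 0.3 -0.1 -0.5] pos [621.  205.7 216.8] board xyz [ 72.1 108.6 156.3] j [ 0.14  0.39  1.48 -0.01  0.7   0.11]
rel tool->board rotvec deg [-2.8  3.   0.5]
tool shift to board pt [ -1.3 -55.9  98.8]
```

```bash
python3 -m pendant '0 3 -15 26 0;0 2 -15 26 0;0 0 -12 22 0;0 0 -5 16 0;0 0 0 0 0'; python3 st.py 20 113 55
```

```text
clock: 9.68
tool_pos: [631.5, 217.7, 117.7]
tool_rot: [1.874, 1.952, 0.637]
ft_force: [-0.8, 0.2, -0.5]
finger_gap: 0.008
clk 9.68 F [-0.8  0.2 -0.5] pos [631.5 217.7 117.7] board xyz [ 32.  120.2  65. ] j [ 0.16  0.53  1.58 -0.04  0.45  0.15]
rel tool->board rotvec deg [-3.4  3.1  0.5]
tool shift to board pt [ -7.8 -12.5   8.8]
```

```bash
python3 -m pendant '0 -4 -5 5 0;0 -4 -5 5 0;0 0 0 0 0'; python3 st.py 22 113 55
```

```text
clock: 9.93
tool_pos: [630.7, 209.4, 105.2]
tool_rot: [1.871, 1.949, 0.642]
ft_force: [0.8, -0.5, -1.2]
finger_gap: 0.007
clk 9.93 F [ 0.8 -0.5 -1.2] pos [630.7 209.4 105.2] board xyz [ 24.9 112.   54.8] j [ 0.15  0.54  1.6  -0.02  0.41  0.12]
rel tool->board rotvec deg [-3.7  3.1  0.5]
tool shift to board pt [ 1.  -2.8 -0.4]
```

```bash
python3 -m pendant '0 -5 -2 -0.3 0;0 -5 -1 -0.3 0;0 -5 0 -0.3 0;0 -5 0 -0.3 0;0 -5 0 -0.3 0;0 -5 0 -0.3 0'; python3 st.py 22 32 55
```

```text
clock: 10.43
tool_pos: [629.7, 177.1, 107.8]
tool_rot: [1.867, 1.945, 0.649]
ft_force: [-1.1, 1.8, 1.0]
finger_gap: 0.004
clk 10.43 F [-1.1  1.8  1. ] pos [629.7 177.1 107.8] board xyz [24.2 79.7 58.1] j [ 0.08  0.52  1.64  0.08  0.38 -0.02]
rel tool->board rotvec deg [-4.   3.2  0.6]
tool shift to board pt [-47.8  -1.9   0.3]
```

```bash
cat > edge.py <<'E'
from fit import *
c=vision.camera("top"); p=np.load("board.npy"); ys=np.arange(60,-128,-2.)
def prof(img):
    hs=cv2.cvtColor(img,cv2.COLOR_BGR2HSV)[...,1].astype(np.float32)
    r=[]
    for z in (85,95):
        u=proj(c,bw(p,np.c_[0*ys+6,ys,0*ys+z])).astype(np.float32); r.append(cv2.remap(hs,u[:,:1],u[:,1:],cv2.INTER_LINEAR)[:,0])
    return np.mean(r,0)
a=prof(cv2.imread("pics/top0.png")); b=prof(c["color"])
for y,i,j in zip(ys,a,b):
    if int(y)%6==0: print(int(y),int(i),int(j),end=" | ")
E
python3 edge.py
```

```text
60 80 41 | 54 84 26 | 48 80 40 | 42 77 60 | 36 61 80 | 30 62 90 | 24 55 93 | 18 44 88 | 12 37 73 | 6 35 56 | 0 35 54 | -6 34 54 | -12 32 33 | -18 33 31 | -24 31 33 | -30 34 31 | -36 31 34 | -42 34 33 | -48 34 33 | -54 32 34 | -60 117 32 | -66 129 30 | -72 130 33 | -78 129 32 | -84 128 96 | -90 132 128 | -96 128 130 | -102 128 127 | -108 127 129 | -114 131 128 | -120 129 130 | -126 131 128 |
```

The push works: the plate's −y edge has gone from −58 to about −82, with 45 mm left to the stop.

```bash
python3 -m pendant '0 -5 -1 0.5 0;0 -5 -1 0.5 0;0 -5 0 0 0;0 -5 0 0 0;0 -5 0 0 0;0 -5 0 0 0;0 -5 0 0 0'; python3 -m pendant '0 -2 0 0 0;0 -2 0 0 0;0 0 0 0 0'; python3 st.py 22 32 55; python3 edge.py
```

```text
clock: 11.07
tool_pos: [632.8, 139.6, 106.4]
tool_rot: [1.864, 1.94, 0.656]
ft_force: [0.2, 2.7, 1.7]
finger_gap: 0.005
clock: 11.32
tool_pos: [633.2, 134.4, 106.3]
tool_rot: [1.865, 1.939, 0.656]
ft_force: [0.4, 1.1, 0.9]
finger_gap: 0.006
clk 11.32 F [0.4 1.1 0.9] pos [633.2 134.4 106.3] board xyz [25.2 36.8 55.7] j [-0.    0.51  1.67  0.22  0.37 -0.22]
rel tool->board rotvec deg [-4.5  3.2  0.7]
tool shift to board pt [-4.9 -3.2  0.2]
60 80 51 | 54 84 39 | 48 80 57 | 42 77 48 | 36 61 30 | 30 62 71 | 24 55 141 | 18 44 59 | 12 37 41 | 6 35 34 | 0 35 43 | -6 34 57 | -12 32 61 | -18 33 67 | -24 31 67 | -30 34 60 | -36 31 50 | -42 34 45 | -48 34 46 | -54 32 32 | -60 117 34 | -66 129 35 | -72 130 33 | -78 129 37 | -84 128 32 | -90 132 31 | -96 128 33 | -102 128 33 | -108 127 33 | -114 131 32 | -120 129 31 | -126 131 72 |
```

Nearly there. I'll press gently until the force rises.

```bash
python3 -m pendant '0 -2 -0.5 0 0;0 -2 -0.5 0 0;0 -2 0 0 0'; python3 -m pendant '0 -1.5 0 0 0;0 -1.5 0 0 0'; python3 st.py 22 32 55
```

```text
clock: 11.62
tool_pos: [633.0, 133.2, 106.9]
tool_rot: [1.864, 1.941, 0.665]
ft_force: [-1.1, 18.2, 4.0]
finger_gap: 0.005
clock: 11.78
tool_pos: [632.7, 133.5, 107.3]
tool_rot: [1.862, 1.944, 0.669]
ft_force: [0.9, 10.1, 1.8]
finger_gap: 0.001
clk 11.78 F [ 0.9 10.1  1.8] pos [632.7 133.5 107.3] board xyz [25.3 36.  56.9] j [-0.01  0.51  1.67  0.26  0.37 -0.27]
rel tool->board rotvec deg [-4.6  3.8  0.6]
tool shift to board pt [-4.1 -3.4  1.3]
```

Contact at the stop, peaking around 18 N and holding 10 N. I'll back off gently, lift, and check the plate.

```bash
python3 -m pendant '0 4 0 0 0;0 4 1 0 0;0 4 4 -10 0;0 0 5 -35 0;0 0 0 -40 0;0 0 0 -40 0;0 0 -20 -25 0;0 0 -35 -20 0'; python3 -m pendant '0 0 -35 -20 0;0 0 -38 0 0;0 0 -38 10 0;0 0 -38 10 0;0 0 -38 10 0;0 0 -38 10 0' ; python3 st.py; python3 - <<'E'
from fit import *
c=vision.camera("top");d=vision.camera("side"); p=np.load("board.npy")
f=lambda i,w,h:cv2.convertScaleAbs(cv2.resize(i,(w,h),interpolation=cv2.INTER_CUBIC),alpha=1.7)
cv2.imwrite("pics/m2.png",np.hstack([f(c["color"][145:225,160:300],490,280),f(d["color"][225:325,190:340],310,280)]))
E
```

```text
clock: 12.45
tool_pos: [499.3, 130.2, 225.1]
tool_rot: [1.863, 1.944, 0.663]
ft_force: [0.0, -0.1, -0.1]
finger_gap: 0.004
clock: 12.95
tool_pos: [358.7, 128.3, 132.1]
tool_rot: [1.854, 1.96, 0.693]
ft_force: [0.5, 0.4, -1.5]
finger_gap: 0.007
clk 12.95 F [ 0.5  0.4 -1.5] pos [358.7 128.3 132.1] board xyz [-199.6   40.5  215.4] j [-0.08  0.09  2.31  0.82  0.21 -0.89]
rel tool->board rotvec deg [-4.9  5.   0.2]
```

View pics/m2.png

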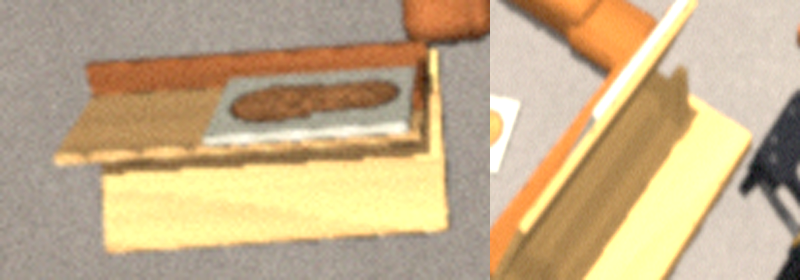

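The picture shows the plate on the ledge, tight against the stop: its right end is at about (412,80) in the crop. Next I'll bring the tool back to vertical at the inner reach limit.

```bash
python3 -m pendant '50 -35 18 -28 0;50 -35 18 -28 0;50 -35 18 -28 0;50 -12 10 -15 0'; python3 st.py; python3 -m pendant '50 0 -33 -20 0;50 0 -33 -20 0;50 0 -33 -20 0;50 0 -33 -20 0;50 0 -33 -20 0'; python3 st.py
```

```text
clock: 13.38
tool_pos: [364.1, 23.5, 224.2]
tool_rot: [1.858, 1.979, 0.676]
ft_force: [1.3, 0.6, 0.0]
finger_gap: 0.283
clk 13.38 F [1.3 0.6 0. ] pos [364.1  23.5 224.2] board xyz [-152.1  -64.4  294.3] j [-0.56 -0.17  2.13  0.56  0.81 -0.94]
rel tool->board rotvec deg [-3.8  5.1 -0.2]
clock: 13.8
tool_pos: [262.5, -0.7, 226.3]
tool_rot: [1.878, 1.99, 0.632]
ft_force: [-0.4, -0.0, 0.5]
finger_gap: 0.502
clk 13.8 F [-0.4 -0.   0.5] pos [262.5  -0.7 226.3] board xyz [-239.8  -85.   347.3] j [-1.26 -0.52  2.25  0.57  1.36 -1.42]
rel tool->board rotvec deg [-1.9  4.2 -0.2]
```

```bash
python3 -m pendant '50 32 12 8 0;50 32 12 6 0;50 32 12 6 0;50 32 12 6 0;50 0 0 0 0'; python3 st.py; python3 -m pendant '50 0 -33 -20 0;50 0 -33 -20 0;50 0 -33 -20 0;50 0 -33 -20 0;50 0 -33 -20 0'; python3 st.py
```

```text
clock: 14.22
tool_pos: [280.2, 36.6, 229.3]
tool_rot: [1.959, 1.934, 0.568]
ft_force: [-0.1, 0.8, -0.4]
finger_gap: 0.497
clk 14.22 F [-0.1  0.8 -0.4] pos [280.2  36.6 229.3] board xyz [-221.8  -48.3  340.4] j [-0.68 -0.41  2.2   0.42  1.   -0.83]
rel tool->board rotvec deg [0.1 1.5 3.2]
clock: 14.63
tool_pos: [243.3, 20.9, 218.1]
tool_rot: [1.96, 1.935, 0.525]
ft_force: [0.3, -0.3, -0.3]
finger_gap: 0.503
clk 14.63 F [ 0.3 -0.3 -0.3] pos [243.3  20.9 218.1] board xyz [-259.8  -62.8  349.5] j [-1.13 -0.59  2.27  0.48  1.29 -1.21]
rel tool->board rotvec deg [1.1 0.1 2.8]
```

```bash
python3 -m pendant '50 15 25 15 0;50 20 25 15 0;50 28 15 15 0;50 28 10 15 0;50 28 0 20 0;50 20 0 20 0;50 0 0 0 0'; python3 st.py
```

```text
clock: 15.22
tool_pos: [285.2, 73.1, 186.5]
tool_rot: [2.015, 1.916, 0.469]
ft_force: [-0.8, -1.0, 0.7]
finger_gap: 0.505
clk 15.22 F [-0.8 -1.   0.7] pos [285.2  73.1 186.5] board xyz [-237.8  -12.1  300.2] j [-0.27 -0.24  2.25  0.18  0.69 -0.33]
rel tool->board rotvec deg [ 3.4 -1.4  4.6]
```

```bash
python3 -m pendant '50 25 10 8 0;50 25 5 5 0;50 10 0 0 0'; python3 st.py;  python3 -m pendant '50 3 -35 0 0;50 3 -35 0 0;50 3 -35 0 0;50 3 -35 0 0'; python3 st.py
```

```text
clock: 15.47
tool_pos: [306.0, 115.9, 184.9]
tool_rot: [2.025, 1.898, 0.451]
ft_force: [-0.1, 0.2, 0.3]
finger_gap: 0.499
clk 15.47 F [-0.1  0.2  0.3] pos [306.  115.9 184.9] board xyz [-219.2   30.   287.7] j [ 0.02 -0.12  2.18 -0.05  0.63  0.12]
rel tool->board rotvec deg [ 3.6 -2.4  5.2]
clock: 15.8
tool_pos: [193.7, 128.4, 128.8]
tool_rot: [2.029, 1.869, 0.441]
ft_force: [-0.6, 0.4, -1.1]
finger_gap: 0.503
clk 15.8 F [-0.6  0.4 -1.1] pos [193.7 128.4 128.8] board xyz [-344.1   46.5  295. ] j [ 0.23 -0.16  2.45 -0.35  0.43  0.6 ]
rel tool->board rotvec deg [ 3.1 -3.6  5.8]
```

I'll fit a quick kinematic model from the logged poses to choose the best limit for untilting.

```bash
cat > kin.py <<'E'
from h import *
from scipy.optimize import least_squares
D=[([-1.5553,.3812,1.2982,0,1.4636,-.2153],[125.8,-535.1,238.2]),([.029,.949,.229,.002,1.939,-.008],[802.6,141.5,231.8]),([.007,1.026,.223,.019,1.776,-.03],[853,127.9,173.3]),([-.029,.927,.222,.05,1.715,-.058],[863.7,105.2,262]),([-.034,.789,.222,.079,1.661,-.051],[850,108.5,384.7]),([.14,.39,1.48,-.01,.7,.11],[621,205.7,216.8]),([.15,.54,1.6,-.02,.41,.12],[630.7,209.4,105.2]),([-.01,.51,1.67,.26,.37,-.27],[632.7,133.5,107.3]),([-.08,.09,2.31,.82,.21,-.89],[358.7,128.3,132.1]),([-.56,-.17,2.13,.56,.81,-.94],[364.1,23.5,224.2]),([-1.26,-.52,2.25,.57,1.36,-1.42],[262.5,-.7,226.3]),([-.27,-.24,2.25,.18,.69,-.33],[285.2,73.1,186.5]),([.02,-.12,2.18,-.05,.63,.12],[306,115.9,184.9]),([.23,-.16,2.45,-.35,.43,.6],[193.7,128.4,128.8])]
def fk(q,k):
    L1,L2,t,H,d,a,e,s=k
    A=lambda ax,x:R.from_euler(ax,x).as_matrix()
    R1=A('z',q[0]);R2=R1@A('y',q[1]);R3=R2@A('y',q[2]);R4=R3@A('z',s*q[3]);R5=R4@A('y',q[4])
    return R1@[a,d,H]+R2@[0,0,L1]+R3@[e,0,L2]+R5@[0,0,t], R5[:,2]
k0=None
for s in(1,-1):
    f=lambda k:np.concatenate([fk(q,np.r_[k,s])[0]-p for q,p in D])
    r=least_squares(f,[400,400,250,350,114,0,0]); print(s,r.x.round(1),np.abs(r.fun).max().round(1),(r.cost*2/len(r.fun))**.5)
    if k0 is None or r.cost<c0: k0,c0=np.r_[r.x,s],r.cost
np.save("kin.npy",k0)
E
python3 kin.py
```

```text
1 [5.369e+02 3.506e+02 2.503e+02 1.305e+02 1.173e+02 1.000e-01 1.030e+02] 2.6 0.9854262827757714
-1 [ 573.   318.2  -12.6 -222.5  138.3   92.4   10.9] 88.1 33.44531837022323
```

```bash
python3 - <<'E'
import numpy as np
from h import *
L1,L2,t,H,d,a,e,s=np.load("kin.npy")
def w(j2,j3):
    f=j2+j3; return np.array([L1*np.sin(j2)+L2*np.sin(f)+e*np.cos(f), H+L1*np.cos(j2)+L2*np.cos(f)-e*np.sin(f)])
for j3 in (2.48,):
  for j2 in np.arange(-.85,.7,.15):
    W=w(j2,j3); n=(W-[0,H])/np.linalg.norm(W-[0,H])
    print(round(j2,2),"wrist",W.round(),"inward dot untilt",round(-n@np.array([-.88,-.47])*-1*-1,2), "TCP",[ (W+t*np.array([np.sin(pt),np.cos(pt)])).round() for pt in (2.65,3.14)],"j5",[round(pt-j2-j3,2) for pt in (2.65,3.14)])
E
```

```text
-0.85 wrist [-59. 361.] inward dot untilt 0.24 TCP [array([ 59., 141.]), array([-59., 111.])] j5 [np.float64(1.02), np.float64(1.51)]
-0.7 wrist [-24. 368.] inward dot untilt 0.38 TCP [array([ 94., 147.]), array([-24., 117.])] j5 [np.float64(0.87), np.float64(1.36)]
-0.55 wrist [ 11. 369.] inward dot untilt 0.51 TCP [array([130., 148.]), array([ 12., 118.])] j5 [np.float64(0.72), np.float64(1.21)]
-0.4 wrist [ 47. 364.] inward dot untilt 0.63 TCP [array([165., 143.]), array([ 47., 114.])] j5 [np.float64(0.57), np.float64(1.06)]
-0.25 wrist [ 81. 355.] inward dot untilt 0.74 TCP [array([199., 134.]), array([ 82., 104.])] j5 [np.float64(0.42), np.float64(0.91)]
-0.1 wrist [114. 340.] inward dot untilt 0.83 TCP [array([232., 119.]), array([114.,  90.])] j5 [np.float64(0.27), np.float64(0.76)]
0.05 wrist [144. 321.] inward dot untilt 0.91 TCP [array([262., 100.]), array([144.,  70.])] j5 [np.float64(0.12), np.float64(0.61)]
0.2 wrist [171. 297.] inward dot untilt 0.96 TCP [array([289.,  76.]), array([171.,  47.])] j5 [np.float64(-0.03), np.float64(0.46)]
0.35 wrist [194. 270.] inward dot untilt 0.99 TCP [array([312.,  49.]), array([194.,  19.])] j5 [np.float64(-0.18), np.float64(0.31)]
0.5 wrist [212. 239.] inward dot untilt 1.0 TCP [array([330.,  18.]), array([213., -11.])] j5 [np.float64(-0.33), np.float64(0.16)]
0.65 wrist [226. 206.] inward dot untilt 0.98 TCP [array([344., -15.]), array([226., -44.])] j5 [np.float64(-0.48), np.float64(0.01)]
```

```bash
cat > sim.py <<'E'
from kin import *
k=np.load("kin.npy"); lo=np.array([-3.11,-.89,.22,-1.42,.17,-2.88]); hi=np.array([3.11,2.33,2.48,4.56,2.85,2.88])
def full(q):
    p,_=fk(q,k); A=lambda ax,x:R.from_euler(ax,x).as_matrix()
    M=A('z',q[0])@A('y',q[1]+q[2])@A('z',q[3])@A('y',q[4])@A('z',q[5])
    return p,M@C
C=np.eye(3)
s=arm.observe(); q0=np.array(s["joint_positions"]); C=full(q0)[1].T@rot(s["tool_rot"])
def row(q,sh,tn=0,W=250.):
    p,M=full(q); P=p+M@np.array(sh,float); T=M@R.from_euler('z',tn,degrees=True).as_matrix()
    g=lambda x:np.r_[full(x)[0]-P, W*R.from_matrix(full(x)[1].T@T).as_rotvec(), 1.*(x-q)]
    return least_squares(g,np.clip(q,lo+1e-4,hi-1e-4),bounds=(np.maximum(lo,q-.18)-1e-9,np.minimum(hi,q+.18)+1e-9)).x
def show(q):
    p,M=full(q); z=M[:,2]; print(p.round(),"tilt x,y deg",np.rad2deg(np.arcsin(z[:2])).round(1),"yaw tooly",np.rad2deg(np.arctan2(M[1,1],M[0,1])).round(1),"q",q.round(2))
E
python3 - <<'E'
from sim import *
show(q0)
# validate on outer limit
q=np.array([.029,.949,.229,.002,1.939,-.008])
for i in range(5): q=row(q,(0,32,0))
show(q)
q=np.array([.02,-.12,2.18,-.05,.63,.12]); show(q)
def world(q,v,n):
    for i in range(n):
        q=row(q,full(q)[1].T@np.array(v,float)/n)
    show(q); return q
print("A low-in"); q1=world(q,(0,0,-125),6); 
for i in range(4): q1=world(q1,(-60,0,0),3)
print("B"); q1=world(q,(30,0,-125),6)
for i in range(5): q1=world(q1,(-40,0,-5),3)
E
```

```text
1 [5.369e+02 3.506e+02 2.503e+02 1.305e+02 1.173e+02 1.000e-01 1.030e+02] 2.6 0.9854262827757714
-1 [ 573.   318.2  -12.6 -222.5  138.3   92.4   10.9] 88.1 33.44531837022323
[194. 128. 129.] tilt x,y deg [26.8 -2.5] yaw tooly -4.6 q [ 0.23 -0.16  2.45 -0.35  0.43  0.6 ]
[889. 135. 225.] tilt x,y deg [18.7  2.9] yaw tooly 1.8 q [ 0.01  0.98  0.22  0.05  1.62 -0.02]
[304. 116. 183.] tilt x,y deg [25.9 -1.2] yaw tooly -3.9 q [ 0.02 -0.12  2.18 -0.05  0.63  0.12]
A low-in
[306. 119.  69.] tilt x,y deg [22.6 -2.5] yaw tooly -3.9 q [ 0.06  0.23  2.36 -0.41  0.17  0.52]
[247. 120.  73.] tilt x,y deg [21.7 -3.1] yaw tooly -3.9 q [ 0.1   0.16  2.47 -0.57  0.17  0.72]
[194. 129.  84.] tilt x,y deg [19.2 -4.9] yaw tooly -4.1 q [ 0.25  0.06  2.48 -0.52  0.34  0.81]
[138. 137.  93.] tilt x,y deg [17.7 -6.4] yaw tooly -4.2 q [ 0.48 -0.02  2.48 -0.51  0.51  1.  ]
[ 79. 140.  97.] tilt x,y deg [17.2 -7.1] yaw tooly -4.2 q [ 0.79 -0.05  2.48 -0.51  0.65  1.28]
B
[336. 118.  66.] tilt x,y deg [23.1 -2.2] yaw tooly -3.9 q [ 0.04  0.27  2.31 -0.33  0.17  0.43]
[297. 120.  66.] tilt x,y deg [21.8 -2.8] yaw tooly -3.9 q [ 0.07  0.23  2.38 -0.47  0.17  0.59]
[258. 121.  65.] tilt x,y deg [20.8 -3.6] yaw tooly -4.0 q [ 0.11  0.2   2.45 -0.65  0.17  0.81]
[222. 126.  66.] tilt x,y deg [19.2 -4.8] yaw tooly -4.1 q [ 0.19  0.17  2.48 -0.7   0.23  0.94]
[188. 134.  70.] tilt x,y deg [17.2 -6.4] yaw tooly -4.2 q [ 0.32  0.14  2.48 -0.65  0.34  1.  ]
[152. 141.  72.] tilt x,y deg [15.7 -7.9] yaw tooly -4.3 q [ 0.48  0.11  2.48 -0.62  0.44  1.12]
```

```bash
cat > search.py <<'E'
from sim import *
import itertools
from multiprocessing import Pool
dirs=[np.array(v,float) for v in itertools.product((-1,0,1),(-1,0,1),(-1,0,1)) if any(v)]
def ok(q):
    p,M=full(q); b=p-M[:,2]*64
    ends=[b+M[:,1]*93*s for s in(-1,1)]
    return p[2]>25 and min(e[2] for e in ends)>30 and min(np.hypot(*e[:2]) for e in ends)>170 and np.hypot(*p[:2])>200
def cost(q): z=full(q)[1][:,2]; return np.rad2deg(np.hypot(z[0],.7*z[1]))
def ext(a):
    q,v=a
    for i in range(4):
        q=row(q,full(q)[1].T@(v/np.linalg.norm(v)*30))
        if not ok(q): return None
    return q
if __name__=="__main__":
    q=np.array([.02,-.12,2.18,-.05,.63,.12]); beam=[(cost(q),q,[])]
    with Pool() as P:
        for st in range(8):
            jobs=[(b[1],v) for b in beam for v in dirs]; h=[b[2]+[tuple(v.astype(int))] for b in beam for v in dirs]
            c=[(cost(r),r,hh) for r,hh in zip(P.map(ext,jobs,4),h) if r is not None]
            c.sort(key=lambda x:x[0]); keep=[]
            for x in c:
                if all(np.linalg.norm(full(x[1])[0]-full(y[1])[0])>25 for y in keep): keep.append(x)
                if len(keep)>=14: break
            beam=keep; print(st,round(beam[0][0],1),beam[0][2]); show(beam[0][1])
E
nproc; timeout 500 python3 search.py | grep -v e+
```

```text
4
-1 [ 573.   318.2  -12.6 -222.5  138.3   92.4   10.9] 88.1 33.44531837022323
0 22.4 [(np.int64(0), np.int64(0), np.int64(-1))]
[306. 118.  73.] tilt x,y deg [23. -2.] yaw tooly -3.9 q [ 0.05  0.22  2.37 -0.32  0.17  0.42]
1 15.8 [(np.int64(0), np.int64(0), np.int64(-1)), (np.int64(-1), np.int64(1), np.int64(-1))]
[244. 189.  26.] tilt x,y deg [16. -1.] yaw tooly -3.3 q [ 0.37  0.38  2.38 -0.74  0.17  1.14]
2 11.2 [(np.int64(1), np.int64(-1), np.int64(-1)), (np.int64(-1), np.int64(-1), np.int64(-1)), (np.int64(-1), np.int64(1), np.int64(-1))]
[269.  50.  26.] tilt x,y deg [11.2  1.3] yaw tooly -4.6 q [-0.35  0.34  2.48  0.54  0.17 -0.8 ]
3 7.5 [(np.int64(1), np.int64(-1), np.int64(-1)), (np.int64(-1), np.int64(-1), np.int64(-1)), (np.int64(-1), np.int64(1), np.int64(-1)), (np.int64(-1), np.int64(1), np.int64(0))]
[207. 139.  38.] tilt x,y deg [7.2 3.2] yaw tooly -3.5 q [ 0.04  0.26  2.48  0.19  0.27 -0.08]
4 7.1 [(np.int64(1), np.int64(-1), np.int64(-1)), (np.int64(-1), np.int64(-1), np.int64(-1)), (np.int64(-1), np.int64(1), np.int64(-1)), (np.int64(-1), np.int64(1), np.int64(0)), 
[... 638 characters left out ...]
t64(-1), np.int64(1), np.int64(0)), (np.int64(-1), np.int64(1), np.int64(0)), (np.int64(-1), np.int64(0), np.int64(1)), (np.int64(1), np.int64(-1), np.int64(-1))]
[115. 167.  69.] tilt x,y deg [4.8 1. ] yaw tooly -3.2 q [ 0.37  0.07  2.48 -0.03  0.51  0.45]
7 4.5 [(np.int64(1), np.int64(-1), np.int64(-1)), (np.int64(-1), np.int64(-1), np.int64(-1)), (np.int64(-1), np.int64(1), np.int64(-1)), (np.int64(-1), np.int64(1), np.int64(0)), (np.int64(-1), np.int64(1), np.int64(0)), (np.int64(-1), np.int64(0), np.int64(1)), (np.int64(1), np.int64(-1), np.int64(-1)), (np.int64(-1), np.int64(1), np.int64(0))]
[ 31. 251.  69.] tilt x,y deg [4.4 1.5] yaw tooly -3.0 q [ 1.02  0.16  2.34 -0.09  0.59  1.15]
```

```bash
python3 -m pendant '50 0 31 0 0;50 0 31 0 0;50 0 31 0 0;50 0 31 0 0;50 -16 9 24 0;50 -16 9 24 0;50 -16 9 24 0;50 -16 9 24 0'; python3 st.py; python3 -m pendant '50 -19 -22 8 0;50 -19 -22 8 0;50 -19 -22 8 0;50 -19 -22 8 0'; python3 -c "
from sim import *
show(q0)"|tail -1
```

```text
clock: 16.47
tool_pos: [365.5, 20.4, 116.4]
tool_rot: [2.061, 1.82, 0.398]
ft_force: [1.0, 0.7, 1.1]
finger_gap: 0.499
clk 16.47 F [1.  0.7 1.1] pos [365.5  20.4 116.4] board xyz [-205.   -67.6  200.3] j [-0.31  0.11  2.26  0.18  0.32 -0.35]
rel tool->board rotvec deg [ 3.7 -5.9  7.7]
clock: 16.8
tool_pos: [340.7, -6.8, 89.7]
tool_rot: [2.066, 1.832, 0.423]
ft_force: [0.4, 0.1, -0.6]
finger_gap: 0.497
[341.  -7.  90.] tilt x,y deg [26.2 -3.4] yaw tooly -6.8 q [-0.5   0.16  2.38  0.76  0.23 -1.09]
```

```bash
sed -e 's/q=np.array(\[.02,.*\]); beam/q=q0; beam/' -e 's/range(8)/range(5)/' -e 's/\*30))/*18))/' -e 's/tuple(v.astype(int))/tuple(v.astype(int).tolist())/' -e 's/q-.18/q-.15/' search.py > s2.py; timeout 400 python3 s2.py | tail -10
```

```text
0 20.6 [(-1, 0, -1)]
[303.  -7.  56.] tilt x,y deg [21.  -2.7] yaw tooly -7.0 q [-0.56  0.24  2.48  1.1   0.17 -1.51]
1 12.9 [(-1, 0, -1), (-1, 0, -1)]
[280.  -9.  30.] tilt x,y deg [13.  -0.9] yaw tooly -7.0 q [-0.57  0.33  2.48  0.69  0.17 -1.13]
2 11.2 [(-1, 1, -1), (-1, 1, -1), (-1, 1, -1)]
[250. 114.  27.] tilt x,y deg [10.9  4.1] yaw tooly -5.8 q [-0.11  0.34  2.48  0.57  0.17 -0.57]
3 10.0 [(-1, 1, -1), (-1, 1, -1), (-1, 1, -1), (-1, 1, 0)]
[204. 168.  30.] tilt x,y deg [9.8 3.6] yaw tooly -5.7 q [0.2  0.31 2.48 0.17 0.17 0.13]
4 7.0 [(-1, 1, -1), (-1, 1, -1), (-1, 1, -1), (-1, 1, 0), (-1, 0, 0)]
[143. 182.  43.] tilt x,y deg [7.  0.5] yaw tooly -5.6 q [ 0.43  0.23  2.48 -0.14  0.32  0.65]
```

```bash
python3 -m pendant '50 -1.5 -17 6 0;50 -1.5 -17 6 0;50 -1.5 -17 6 0;50 -1.5 -17 6 0;50 -1.5 -17 6 0'; python3 -c "
from sim import *
show(q0)"|tail -1;
```

```text
clock: 17.22
tool_pos: [325.2, -9.5, 66.8]
tool_rot: [2.068, 1.829, 0.443]
ft_force: [-1.3, 0.3, 0.4]
finger_gap: 0.497
[325. -10.  67.] tilt x,y deg [26.7 -2.8] yaw tooly -7.1 q [-0.57  0.24  2.48  1.58  0.2  -1.98]
```

```bash
python3 -m pendant '50 -1.5 -17 7 0;50 -1.5 -17 7 0;50 -1.5 -15 7 0;50 -1.5 -15 7 0'; python3 -c "
from sim import *
show(q0)"|tail -1;
```

```text
clock: 17.55
tool_pos: [332.8, -20.0, 49.3]
tool_rot: [2.086, 1.822, 0.42]
ft_force: [0.6, -0.2, -0.3]
finger_gap: 0.505
[333. -20.  50.] tilt x,y deg [25.7 -3.4] yaw tooly -7.7 q [-0.57  0.32  2.48  1.95  0.2  -2.36]
```

```bash
python3 -m pendant '50 -2 27 -24 0;50 -2 27 -24 0;50 -2 27 -24 0;50 -2 27 -24 0;50 -2 27 -24 0;50 -2 27 -24 0;50 0 0 -30 0;50 0 0 -30 0'; python3 - <<'E' | tail -12
from sim import *
show(q0); print(arm.observe()["clock"],full(q0)[1].round(2))
# plan of sweep: hold q shape, rotate j1 to -3.0 while keeping tool z: need tool z world const; solve IK at back poses
p,M=full(q0); z=M[:,2]
for az,r,h in [(-90,450,330),(-135,450,330),(-175,450,330),(-172,700,400)]:
    P=np.array([r*np.cos(np.radians(az)),r*np.sin(np.radians(az)),h]); best=None
    for j1 in (az-15,):
      g=lambda x:np.r_[full(x)[0]-P,250*(full(x)[1][:,2]-z),.5*x[5]]
      s=least_squares(g,np.clip([np.radians(j1),.2,1.5,0,1.7,0],lo+.01,hi-.01),bounds=(lo,hi)); print(az,s.x.round(2),round(s.cost,2)); 
E
```

```text
clock: 18.22
tool_pos: [344.1, -22.4, 160.2]
tool_rot: [2.052, 1.822, 0.549]
ft_force: [1.2, 0.3, -0.3]
finger_gap: 0.503
1 [5.369e+02 3.506e+02 2.503e+02 1.305e+02 1.173e+02 1.000e-01 1.030e+02] 2.6 0.9854262827757714
-1 [ 573.   318.2  -12.6 -222.5  138.3   92.4   10.9] 88.1 33.44531837022323
[344. -23. 160.] tilt x,y deg [29.9  0.1] yaw tooly -7.8 q [-0.66 -0.07  2.27  0.58  0.6  -0.97]
18.2167 [[ 0.1   0.86  0.5 ]
 [ 0.99 -0.12  0.  ]
 [ 0.06  0.49 -0.87]]
-90 [-2.09  0.19  1.4   0.46  1.81  0.  ] 0.0
-135 [-2.73  0.34  1.19  0.23  2.08  0.  ] 0.0
-175 [-3.11  0.41  1.09 -0.21  2.15  0.  ] 2303.42
-172 [-3.11  0.8   0.22 -0.14  2.5   0.  ] 2899.54
```

```bash
cat > plan.py <<'E'
# usage: plan.py X Y Z turn_deg n fingers : rows to reach world pt
from h import *
import sys
X=np.array(list(map(float,sys.argv[1:4]))); tn=float(sys.argv[4]); n=int(sys.argv[5])
s=arm.observe(); T=rot(s["tool_rot"]); v=(X-s["tool_pos"])/n; g=sys.argv[6]
print("clk",round(s["clock"],2),"j",s["joint_positions"].round(2),"pos",s["tool_pos"].round(),"F",s["ft_force"].round(1)); print("T",T.round(3).tolist())
print(";".join(f"{g} "+" ".join(f"{a:.0f}" for a in (T@R.from_euler('z',tn*i/n,degrees=True).as_matrix()).T@v)+f" {tn/n:.1f}" for i in range(n)))
E
python3 plan.py 220 -380 300 70 10 50
```

```text
clk 18.22 j [-0.66 -0.07  2.27  0.58  0.6  -0.97] pos [344. -22. 160.] F [ 1.2  0.3 -0.3]
T [[0.102, 0.861, 0.498], [0.993, -0.119, 0.001], [0.06, 0.494, -0.867]]
50 -36 0 -18 7.0;50 -36 5 -18 7.0;50 -35 9 -18 7.0;50 -33 13 -18 7.0;50 -32 17 -18 7.0;50 -29 21 -18 7.0;50 -26 24 -18 7.0;50 -23 27 -18 7.0;50 -20 30 -18 7.0;50 -16 32 -18 7.0
```

```bash
python3 -m pendant '50 -36 0 -18 7;50 -36 5 -18 7;50 -35 9 -18 7;50 -33 13 -18 7;50 -32 17 -18 7;50 -29 21 -18 7;50 -26 24 -18 7;50 -23 27 -18 7;50 -20 30 -18 7;50 -16 32 -18 7'; python3 plan.py -220 -440 330 20 10 50;  python3 -c "
from sim import *
show(q0)"|tail -1;
```

```text
clock: 19.05
tool_pos: [217.6, -362.0, 311.7]
tool_rot: [2.92, 0.393, 0.749]
ft_force: [0.6, -0.5, 1.0]
finger_gap: 0.501
clk 19.05 j [-1.63  0.02  1.65  0.51  1.48 -0.38] pos [ 218. -362.  312.] F [ 0.6 -0.5  1. ]
T [[0.846, 0.223, 0.485], [0.273, -0.962, -0.034], [0.459, 0.161, -0.874]]
50 -38 -2 -23 2.0;50 -38 -1 -23 2.0;50 -38 1 -23 2.0;50 -38 2 -23 2.0;50 -38 3 -23 2.0;50 -38 5 -23 2.0;50 -38 6 -23 2.0;50 -38 7 -23 2.0;50 -37 9 -23 2.0;50 -37 10 -23 2.0
[ 218. -362.  312.] tilt x,y deg [29.  -1.9] yaw tooly -76.9 q [-1.63  0.02  1.65  0.51  1.48 -0.38]
```

```bash
python3 -m pendant '50 -38 -2 -23 2;50 -38 -1 -23 2;50 -38 1 -23 2;50 -38 2 -23 2;50 -38 3 -23 2;50 -38 5 -23 2;50 -38 6 -23 2;50 -38 7 -23 2;50 -37 9 -23 2;50 -37 10 -23 2'; python3 plan.py -460 -230 400 20 8 50; python3 - <<'E'
from h import *
c=vision.camera("wrist"); cv2.imwrite("pics/back.png",cv2.convertScaleAbs(c["color"],alpha=1.5))
E
```

```text
clock: 19.88
tool_pos: [-194.0, -407.6, 347.3]
tool_rot: [3.021, -0.233, 0.749]
ft_force: [0.6, -0.2, -0.2]
finger_gap: 0.504
clk 19.88 j [-2.47  0.25  1.27  0.37  1.96 -0.67] pos [-194. -408.  347.] F [ 0.6 -0.2 -0.2]
T [[0.874, -0.149, 0.463], [-0.139, -0.989, -0.056], [0.466, -0.016, -0.884]]
50 -29 -17 -22 2.5;50 -30 -16 -22 2.5;50 -30 -15 -22 2.5;50 -31 -13 -22 2.5;50 -32 -12 -22 2.5;50 -32 -10 -22 2.5;50 -33 -9 -22 2.5;50 -33 -8 -22 2.5
```

View pics/back.png

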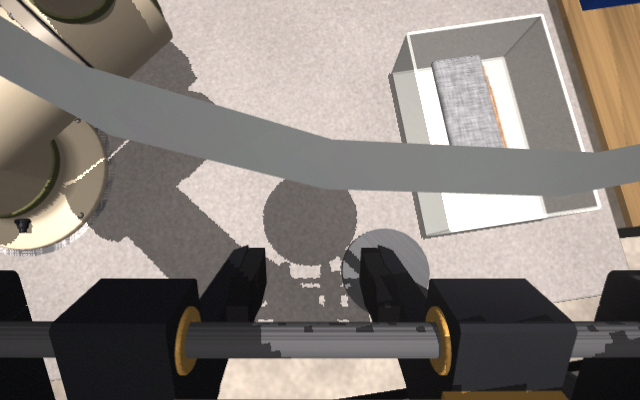

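The wrist view shows bench, the wire bin on the right (around (500,120)) and a grey band towards the base, which is the side I'm leaving. I see nothing tall ahead behind the robot. I'll continue out to the reach limit there.

```bash
python3 -m pendant '50 -29 -17 -22 2.5;50 -30 -16 -22 2.5;50 -30 -15 -22 2.5;50 -31 -13 -22 2.5;50 -32 -12 -22 2.5;50 -32 -10 -22 2.5;50 -33 -9 -22 2.5;50 -33 -8 -22 2.5'; python3 plan.py -900 -180 400 0 10 50;  python3 -c "
from sim import *
show(q0)"|tail -1;
```

```text
clock: 20.6
tool_pos: [-452.1, -207.3, 404.9]
tool_rot: [-2.861, 0.844, -0.723]
ft_force: [-1.0, -0.8, 0.8]
finger_gap: 0.503
clk 20.6 j [-3.01  0.42  0.84  0.17  2.34 -0.78] pos [-452. -207.  405.] F [-1.  -0.8  0.8]
T [[0.738, -0.495, 0.459], [-0.529, -0.846, -0.062], [0.419, -0.197, -0.886]]
50 -35 20 -20 0.0;50 -35 20 -20 0.0;50 -35 20 -20 0.0;50 -35 20 -20 0.0;50 -35 20 -20 0.0;50 -35 20 -20 0.0;50 -35 20 -20 0.0;50 -35 20 -20 0.0;50 -35 20 -20 0.0;50 -35 20 -20 0.0
[-452. -207.  405.] tilt x,y deg [27.3 -3.6] yaw tooly -120.3 q [-3.01  0.42  0.84  0.17  2.34 -0.78]
```

```bash
python3 -m pendant '50 -35 20 -20 0;50 -35 20 -20 0;50 -35 20 -20 0;50 -35 20 -20 0;50 -35 20 -20 0;50 -35 20 -20 0;50 -35 20 -20 0;50 -35 20 -20 0'; python3 plan.py -1150 -220 500 0 10 50;  python3 -c "
from sim import *
show(q0)"|tail -1;
```

```text
clock: 21.27
tool_pos: [-652.4, -157.8, 326.6]
tool_rot: [-2.841, 0.913, -0.697]
ft_force: [-0.6, -0.0, -0.5]
finger_gap: 0.502
clk 21.27 j [-3.11  0.87  0.22  0.13  2.51 -0.83] pos [-652. -158.  327.] F [-0.6 -0.  -0.5]
T [[0.72, -0.534, 0.444], [-0.569, -0.82, -0.064], [0.398, -0.207, -0.894]]
50 -25 28 -37 0.0;50 -25 28 -37 0.0;50 -25 28 -37 0.0;50 -25 28 -37 0.0;50 -25 28 -37 0.0;50 -25 28 -37 0.0;50 -25 28 -37 0.0;50 -25 28 -37 0.0;50 -25 28 -37 0.0;50 -25 28 -37 0.0
[-652. -158.  327.] tilt x,y deg [26.3 -3.7] yaw tooly -123.1 q [-3.11  0.87  0.22  0.13  2.51 -0.83]
```

```bash
python3 -m pendant '50 -10 28 -26 0;50 -10 28 -26 0;50 -12 27 -26 0;50 -14 24 -26 0;50 -14 24 -26 0;50 -14 24 -26 0'; python3 plan.py -1150 -260 500 0 10 50;  python3 -c "
from sim import *
show(q0)"|tail -1;
```

```text
clock: 21.77
tool_pos: [-673.9, -178.1, 313.5]
tool_rot: [-2.903, 0.987, -0.597]
ft_force: [0.6, -0.7, -0.1]
finger_gap: 0.502
clk 21.77 j [-3.1   0.87  0.22  0.18  2.41 -0.76] pos [-674. -178.  313.] F [ 0.6 -0.7 -0.1]
T [[0.727, -0.584, 0.361], [-0.591, -0.8, -0.105], [0.35, -0.137, -0.927]]
50 -23 32 -34 0.0;50 -23 32 -34 0.0;50 -23 32 -34 0.0;50 -23 32 -34 0.0;50 -23 32 -34 0.0;50 -23 32 -34 0.0;50 -23 32 -34 0.0;50 -23 32 -34 0.0;50 -23 32 -34 0.0;50 -23 32 -34 0.0
[-674. -178.  313.] tilt x,y deg [21.1 -6. ] yaw tooly -126.1 q [-3.1   0.87  0.22  0.18  2.41 -0.76]
```

```bash
python3 -m pendant '50 -27 26 -20 0;50 -29 24 -20 0;50 -29 24 -20 0;50 -29 24 -20 0;50 -29 24 -20 0;50 -29 24 -20 0;50 -29 24 -20 0;50 -29 24 -20 0'; python3 plan.py -1150 -260 400 0 10 50;  python3 -c "
from sim import *
show(q0)"|tail -1;
```

```text
clock: 22.43
tool_pos: [-739.6, -173.9, 253.5]
tool_rot: [2.899, -1.011, 0.361]
ft_force: [-0.2, -0.6, -0.8]
finger_gap: 0.499
clk 22.43 j [-3.11  0.93  0.22  0.16  2.18 -0.79] pos [-740. -174.  253.] F [-0.2 -0.6 -0.8]
T [[0.759, -0.619, 0.202], [-0.607, -0.785, -0.124], [0.235, -0.029, -0.971]]
50 -22 32 -21 0.0;50 -22 32 -21 0.0;50 -22 32 -21 0.0;50 -22 32 -21 0.0;50 -22 32 -21 0.0;50 -22 32 -21 0.0;50 -22 32 -21 0.0;50 -22 32 -21 0.0;50 -22 32 -21 0.0;50 -22 32 -21 0.0
[-739. -174.  253.] tilt x,y deg [11.7 -7.1] yaw tooly -128.3 q [-3.11  0.93  0.22  0.16  2.18 -0.79]
```

```bash
python3 -m pendant '50 -27 26 -14 0;50 -28 25 -14 0;50 -29 24 -14 0;50 -29 24 -14 0;50 -29 24 -14 0;50 -29 24 -14 0;50 -29 24 -14 0'; python3 plan.py -420 -300 320 0 10 50;  python3 -c "
from sim import *
show(q0)"|tail -1;
```

```text
clock: 23.02
tool_pos: [-791.3, -176.2, 220.7]
tool_rot: [2.853, -1.02, 0.132]
ft_force: [-0.8, 0.3, -0.1]
finger_gap: 0.497
clk 23.02 j [-3.11  0.97  0.22  0.15  1.99 -0.8 ] pos [-791. -176.  221.] F [-0.8  0.3 -0.1]
T [[0.771, -0.636, 0.045], [-0.626, -0.769, -0.131], [0.118, 0.073, -0.99]]
50 38 -13 -7 0.0;50 38 -13 -7 0.0;50 38 -13 -7 0.0;50 38 -13 -7 0.0;50 38 -13 -7 0.0;50 38 -13 -7 0.0;50 38 -13 -7 0.0;50 38 -13 -7 0.0;50 38 -13 -7 0.0;50 38 -13 -7 0.0
[-791. -176.  221.] tilt x,y deg [ 2.6 -7.6] yaw tooly -129.6 q [-3.11  0.97  0.22  0.15  1.99 -0.8 ]
```

```bash
python3 plan.py -420 -330 320 -68 10 60
```

```text
clk 23.02 j [-3.11  0.97  0.22  0.15  1.99 -0.8 ] pos [-791. -176.  221.] F [-0.8  0.3 -0.1]
T [[0.771, -0.636, 0.045], [-0.626, -0.769, -0.131], [0.118, 0.073, -0.99]]
60 39 -11 -6 -6.8;60 40 -6 -6 -6.8;60 41 -1 -6 -6.8;60 41 3 -6 -6.8;60 40 8 -6 -6.8;60 39 13 -6 -6.8;60 37 17 -6 -6.8;60 35 22 -6 -6.8;60 32 26 -6 -6.8;60 29 29 -6 -6.8
```

```bash
python3 -m pendant '60 39 -11 -6 -6.8;60 40 -6 -6 -6.8;60 41 -1 -6 -6.8;60 41 3 -6 -6.8;60 40 8 -6 -6.8;60 39 13 -6 -6.8;60 37 17 -6 -6.8;60 35 22 -6 -6.8;60 32 26 -6 -6.8;60 29 29 -6 -6.8'; python3 plan.py -80 -480 320 -63 10 60
```

```text
clock: 23.85
tool_pos: [-426.3, -320.7, 311.5]
tool_rot: [2.898, 0.773, -0.0]
ft_force: [0.2, -0.9, -0.1]
finger_gap: 0.602
clk 23.85 j [-2.79  0.29  1.24  0.14  1.6  -1.73] pos [-426. -321.  311.] F [ 0.2 -0.9 -0.1]
T [[0.868, 0.496, 0.036], [0.496, -0.858, -0.137], [-0.037, 0.137, -0.99]]
60 22 31 3 -6.3;60 19 33 3 -6.3;60 15 35 3 -6.3;60 11 36 3 -6.3;60 7 37 3 -6.3;60 3 38 3 -6.3;60 -1 38 3 -6.3;60 -6 38 3 -6.3;60 -10 37 3 -6.3;60 -14 35 3 -6.3
```

```bash
python3 -m pendant '60 22 31 3 -6.3;60 19 33 3 -6.3;60 15 35 3 -6.3;60 11 36 3 -6.3;60 7 37 3 -6.3;60 3 38 3 -6.3;60 -1 38 3 -6.3;60 -6 38 3 -6.3;60 -10 37 3 -6.3;60 -14 35 3 -6.3'; python3 plan.py 280 -430 310 0 10 60
```

```text
clock: 24.68
tool_pos: [-60.2, -474.2, 325.5]
tool_rot: [2.029, 2.236, -0.169]
ft_force: [-0.9, -0.9, -0.0]
finger_gap: 0.605
clk 24.68 j [-1.99  0.13  1.41  0.08  1.46 -2.09] pos [ -60. -474.  326.] F [-0.9 -0.9 -0. ]
T [[-0.096, 0.995, 0.012], [0.982, 0.096, -0.161], [-0.161, -0.003, -0.987]]
60 1 34 1 0.0;60 1 34 1 0.0;60 1 34 1 0.0;60 1 34 1 0.0;60 1 34 1 0.0;60 1 34 1 0.0;60 1 34 1 0.0;60 1 34 1 0.0;60 1 34 1 0.0;60 1 34 1 0.0
```

```bash
python3 -m pendant '60 1 40 1 0.4;60 1 40 1 0.4;60 1 40 1 0.4;60 1 40 1 0.4;60 1 40 1 0.4;60 1 40 1 0.4;60 1 40 1 0.4;60 1 40 1 0.4;60 1 40 1 0.4;60 1 40 1 0.1'; python3 plan.py 513 -300 260 0 6 60
```

```text
clock: 25.52
tool_pos: [354.2, -436.2, 325.0]
tool_rot: [2.086, 2.144, -0.187]
ft_force: [-1.3, -1.2, 1.3]
finger_gap: 0.601
clk 25.52 j [-1.06  0.29  1.2  -0.08  1.48 -1.09] pos [ 354. -436.  325.] F [-1.3 -1.2  1.3]
T [[-0.026, 1.0, 0.016], [0.982, 0.028, -0.189], [-0.19, 0.011, -0.982]]
60 24 27 7 0.0;60 24 27 7 0.0;60 24 27 7 0.0;60 24 27 7 0.0;60 24 27 7 0.0;60 24 27 7 0.0
```

```bash
python3 -m pendant '60 24 27 7 0;60 24 27 7 0;60 24 27 7 0;60 22 25 7 0;60 20 22 7 0;60 0 0 0 0'; python3 plan.py 513 -300 260 0 6 60; python3 - <<'E'
from fit import *
for n in ["wrist","side","top"]:
    c=vision.camera(n)
    cv2.imwrite(f"pics/c_{n}.png",c["color"])
    for t in ["clamp_grip","clamp_pads","clamp"]:
        for d in look_for(n,t)[:2]:
            w=tw(c,d["xyz"]); print(n,t,round(d["p"],2),w.round(1),proj(c,w).round()[0])
    u=proj(c,[[514.2,-292,z] for z in (96,110,150)]); print(u.round())
w=cv2.imread("pics/c_wrist.png"); s=cv2.imread("pics/c_side.png")[145:215,340:430]
o=np.hstack([cv2.resize(w,(480,300)),cv2.resize(s,(320,300),interpolation=cv2.INTER_CUBIC)])
cv2.imwrite("pics/c1.png",cv2.convertScaleAbs(o,alpha=1.6))
E
```

```text
clock: 26.02
tool_pos: [491.2, -322.2, 272.8]
tool_rot: [2.076, 2.133, -0.185]
ft_force: [0.0, 0.5, -0.1]
finger_gap: 0.602
clk 26.02 j [-0.73  0.37  1.23 -0.13  1.39 -0.74] pos [ 491. -322.  273.] F [ 0.   0.5 -0.1]
T [[-0.024, 0.999, 0.028], [0.98, 0.029, -0.199], [-0.2, 0.022, -0.98]]
60 4 4 1 0.0;60 4 4 1 0.0;60 4 4 1 0.0;60 4 4 1 0.0;60 4 4 1 0.0;60 4 4 1 0.0
wrist clamp_grip 0.88 [ 524.5 -292.8  142.5] [355. 122.]
wrist clamp_pads 0.97 [ 521.9 -292.4  144.1] [352. 122.]
wrist clamp 0.59 [ 520.6 -292.6  140.2] [349. 121.]
[[336. 105.]
 [338. 109.]
 [342. 124.]]
side clamp_grip 0.83 [ 523.6 -287.7  128.3] [373. 182.]
side clamp_pads 0.52 [ 517.7 -287.8  129.4] [376. 182.]
side clamp 0.66 [802.3 -25.   41.4] [220. 223.]
side clamp 0.6 [ 523.2 -285.1  129. ] [373. 182.]
[[377. 193.]
 [377. 188.]
 [378. 175.]]
[[377. 211.]
 [378. 211.]
 [380. 211.]]
```

View pics/c1.png

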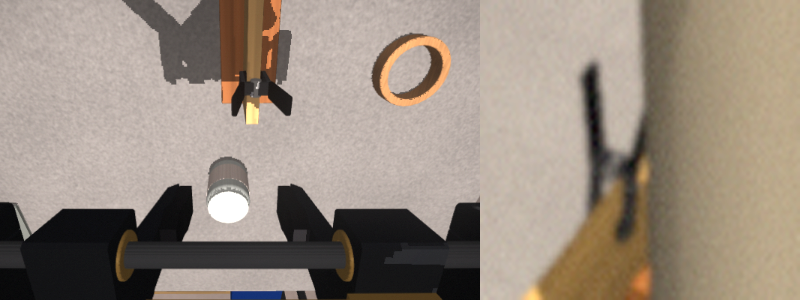

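The clamp is upright on the rail: pivot at about (343,117) in the wrist image, handles to either side. From the side view the pivot is near z 121 and the rail top about 25 mm below it. I'll align above it.

```bash
python3 -m pendant '100 17 8 2 0;100 17 8 2 0;100 16 7 2 0;100 0 0 0 0'; python3 plan.py 516.5 -296 140 0 4 100; python3 - <<'E'
from fit import *
c=vision.camera("wrist"); im=c["color"].copy(); s=arm.observe(); T=rot(s["tool_rot"])
for z in (96,121,159,183):
    u=proj(c,[516.5,-292,z])[0]; cv2.circle(im,tuple(int(v) for v in u),3,(0,255,0),1)
cv2.imwrite("pics/c2.png",cv2.convertScaleAbs(cv2.resize(im[40:300,180:500],(800,600))[:,:],alpha=1.6))
E
```

```text
clock: 26.95
tool_pos: [510.8, -277.5, 258.6]
tool_rot: [2.083, 2.123, -0.188]
ft_force: [-0.8, 0.6, 0.7]
finger_gap: 0.882
clk 26.95 j [-0.64  0.38  1.26 -0.15  1.36 -0.64] pos [ 511. -278.  259.] F [-0.8  0.6  0.7]
T [[-0.016, 0.999, 0.027], [0.979, 0.022, -0.202], [-0.202, 0.023, -0.979]]
100 1 1 30 0.0;100 1 1 30 0.0;100 1 1 30 0.0;100 1 1 30 0.0
```

View pics/c2.png

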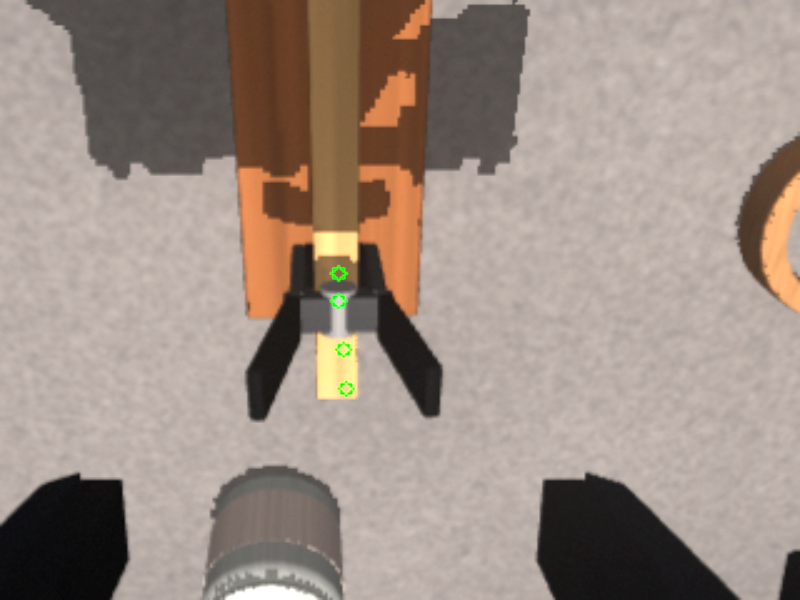

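The overlay lines up with the pivot at (338,300) and the handles lie evenly either side. I'll descend.

```bash
python3 -m pendant '100 0 1 30 0;100 0 1 30 0;100 0 1 30 0;100 0 1 25 0;100 0 0 0 0'; python3 plan.py 516.5 -298 140 0 1 100
```

```text
clock: 27.42
tool_pos: [518.5, -307.5, 147.0]
tool_rot: [2.076, 2.114, -0.188]
ft_force: [0.0, 0.1, -0.9]
finger_gap: 0.999
clk 27.42 j [-0.67  0.5   1.39 -0.16  1.09 -0.63] pos [ 519. -307.  147.] F [ 0.   0.1 -0.9]
T [[-0.014, 0.999, 0.034], [0.978, 0.021, -0.21], [-0.21, 0.031, -0.977]]
100 11 -2 5 0.0
```

Correct the position, then close.

```bash
python3 -m pendant '100 11 -2 5 0;100 0 0 0 0' 45; python3 plan.py 516.5 -298 140 0 1 100;  python3 -m pendant '0 0 0 0 0;0 0 0 0 0;0 0 0 0 0;0 0 0 0 0;0 0 0 0 0;0 0 0 0 0;0 0 0 0 0;0 0 0 0 0' 45
```

```text
clock: 27.58
tool_pos: [515.9, -299.6, 140.2]
tool_rot: [2.079, 2.112, -0.189]
ft_force: [0.3, 0.2, 0.9]
finger_gap: 1.006
clk 27.58 j [-0.66  0.5   1.42 -0.17  1.07 -0.61] pos [ 516. -300.  140.] F [0.3 0.2 0.9]
T [[-0.013, 0.999, 0.033], [0.978, 0.019, -0.21], [-0.21, 0.03, -0.977]]
100 2 1 -0 0.0
clock: 28.25
tool_pos: [517.6, -302.8, 147.7]
tool_rot: [2.072, 2.104, -0.188]
ft_force: [-0.4, 0.3, -0.7]
finger_gap: 0.423
```

```bash
python3 -m pendant '0 0 0 0 0;0 0 0 0 0;0 0 0 0 0;0 0 0 0 0' 45; python3 plan.py 516.5 -298 140 0 1 0; python3 - <<'E'
from h import *
w=vision.camera("wrist")["color"]; s=vision.camera("side")["color"][130:215,330:440]
cv2.imwrite("pics/g1.png",cv2.convertScaleAbs(np.hstack([cv2.resize(w,(480,300)),cv2.resize(s,(320,300))]),alpha=1.6))
E
```

```text
clock: 28.58
tool_pos: [517.4, -302.6, 147.2]
tool_rot: [2.073, 2.105, -0.188]
ft_force: [0.5, -0.8, -0.9]
finger_gap: 0.348
clk 28.58 j [-0.67  0.49  1.41 -0.17  1.08 -0.61] pos [ 517. -303.  147.] F [ 0.5 -0.8 -0.9]
T [[-0.011, 0.999, 0.04], [0.976, 0.019, -0.216], [-0.217, 0.037, -0.976]]
0 6 -1 6 0.0
```

Gap is 30.6 mm, so the clamp is squeezed to its stop. Lift straight up.

```bash
python3 -m pendant '0 -5 1 -25 0;0 -7 1 -33 0;0 -7 1 -33 0;0 -7 1 -33 0;0 -7 1 -33 0;0 0 0 0 0' 45; python3 plan.py 780 140 330 0 15 0;python3 - <<'E'
from h import *
c=vision.camera("wrist"); cv2.imwrite("pics/g2.png",c["color"])
s=vision.camera("side"); cv2.imwrite("pics/g2s.png",s["color"])
st=arm.observe(); T=rot(st["tool_rot"])
for n,c in (("wrist",c),("side",s)):
  for d in look_for(n,"clamp")[:2]:
    w=tw(c,d["xyz"]); print(n,round(d["p"],2),((w-st["tool_pos"])@T).round(1),proj(c,w).round())
E
```

```text
clock: 29.18
tool_pos: [515.6, -300.1, 312.4]
tool_rot: [2.077, 2.11, -0.189]
ft_force: [0.3, 0.0, -0.4]
finger_gap: 0.344
clk 29.18 j [-0.66  0.37  1.12 -0.15  1.49 -0.68] pos [ 516. -300.  312.] F [ 0.3  0.  -0.4]
T [[-0.012, 0.999, 0.035], [0.977, 0.019, -0.211], [-0.212, 0.032, -0.977]]
0 28 18 -7 0.0;0 28 18 -7 0.0;0 28 18 -7 0.0;0 28 18 -7 0.0;0 28 18 -7 0.0;0 28 18 -7 0.0;0 28 18 -7 0.0;0 28 18 -7 0.0;0 28 18 -7 0.0;0 28 18 -7 0.0;0 28 18 -7 0.0;0 28 18 -7 0.0;0 28 18 -7 0.0;0 28 18 -7 0.0;0 28 18 -7 0.0
side 0.48 [321.3 285.7 210. ] [[220. 223.]]
```

```bash
python3 -m pendant '0 28 18 -7 0;0 28 18 -7 0;0 28 18 -7 0;0 28 18 -7 0;0 28 18 -7 0;0 28 18 -7 0;0 28 18 -7 0;0 28 18 -7 0;0 28 18 -7 0;0 28 18 -7 0'; python3 plan.py 800 145 300 0 6 0
```

```text
clock: 30.22
tool_pos: [691.2, -0.4, 297.6]
tool_rot: [2.116, 2.133, -0.221]
ft_force: [0.4, -1.0, -0.8]
finger_gap: 0.347
clk 30.22 j [-0.1   0.64  0.7  -0.2   1.79 -0.15] pos [691.  -0. 298.] F [ 0.4 -1.  -0.8]
T [[-0.009, 1.0, -0.012], [0.981, 0.007, -0.193], [-0.193, -0.013, -0.981]]
0 24 18 -5 0.0;0 24 18 -5 0.0;0 24 18 -5 0.0;0 24 18 -5 0.0;0 24 18 -5 0.0;0 24 18 -5 0.0
```

```bash
python3 - <<'E'
from h import *
w=vision.camera("wrist")["color"]; s=vision.camera("side")["color"]
cv2.imwrite("pics/g3.png",cv2.convertScaleAbs(np.hstack([cv2.resize(w,(400,250)),cv2.resize(s,(400,250))]),alpha=1.6))
E
```

```text
(no output)
```

View pics/g3.png

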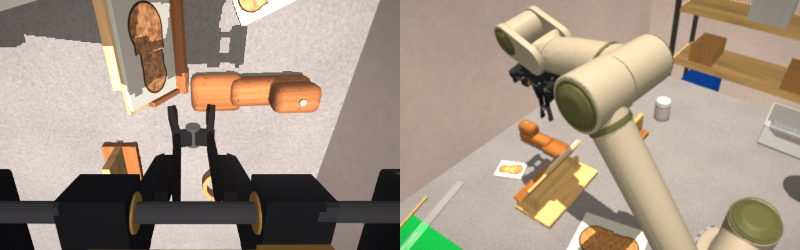

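The clamp is held upright in the gripper (pivot at about (190,135) in the left view) and the rail is empty. I'll carry it to the outer limit and tilt, tracking the clamp frame relative to the tool.

```bash
cat > cl.py <<'E'
from fit import *
import sys
Tg=np.array([[-.011,.999,.040],[.976,.019,-.216],[-.217,.037,-.976]]); U,_,V=np.linalg.svd(Tg); Tg=U@V
cy=.0274; Cg=R.from_euler('z',cy).as_matrix(); Crel=Tg.T@Cg; prel=Tg.T@(np.array([516.5,-294,121])-[517.4,-302.6,147.2])
s=arm.observe(); p=np.load("board.npy"); M,o=B(p); T=rot(s["tool_rot"]); Cw=T@Crel; P=s["tool_pos"]+T@prel
print("clk",round(s["clock"],2),"F",s["ft_force"].round(1),"gap",round(s["finger_gap"],3),"TCP",s["tool_pos"].round(),"pivot board",((P-o)@M).round(1),"j",s["joint_positions"].round(2))
print("clamp err about board x,y,z deg",np.rad2deg(R.from_matrix(M.T@Cw).as_rotvec()).round(1))
if len(sys.argv)>3:
    v=T.T@(M@np.array(list(map(float,sys.argv[1:4])))+o-P); print("tool shift",v.round(1))
E
python3 -m pendant '0 26 20 -5 0;0 26 20 -5 0;0 26 20 -5 0;0 26 20 -5 0;0 24 22 -5 0;0 22 36 -10 0;0 10 40 -10 0;0 5 40 -10 0'; python3 cl.py
```

```text
clock: 30.98
tool_pos: [791.3, 152.8, 233.7]
tool_rot: [2.09, 2.139, -0.175]
ft_force: [0.1, -0.1, -0.5]
finger_gap: 0.345
clk 30.98 F [ 0.1 -0.1 -0.5] gap 0.345 TCP [791. 153. 234.] pivot board [212.4  59.2  65. ] j [ 0.1   0.95  0.22 -0.2   1.95  0.  ]
clamp err about board x,y,z deg [ 1.8 31.  -0.6]
```

```bash
python3 -m pendant '0 2 40 -20 0;0 2 40 -20 0;0 2 40 -20 0;0 2 40 -20 0;0 2 40 -20 0;0 2 40 -20 0;0 2 40 -20 0;0 2 40 -20 0'; python3 cl.py;  python3 -m pendant '0 3 40 -22 0;0 3 40 -22 0;0 3 40 -22 0;0 3 40 -22 0;0 3 40 -22 0;0 3 40 -22 0'; python3 cl.py
```

```text
clock: 31.65
tool_pos: [820.4, 139.2, 285.9]
tool_rot: [1.997, 2.074, 0.05]
ft_force: [0.7, 0.9, -1.0]
finger_gap: 0.345
clk 31.65 F [ 0.7  0.9 -1. ] gap 0.345 TCP [820. 139. 286.] pivot board [267.4  45.   94. ] j [ 0.08  0.89  0.22 -0.18  1.82 -0.02]
clamp err about board x,y,z deg [ 3.4 20.4  1.1]
clock: 32.15
tool_pos: [819.7, 144.4, 357.5]
tool_rot: [1.917, 2.018, 0.21]
ft_force: [0.8, 0.2, 0.1]
finger_gap: 0.34
clk 32.15 F [0.8 0.2 0.1] gap 0.34 TCP [820. 144. 357.] pivot board [306.   50.8 155.3] j [ 0.08  0.81  0.22 -0.16  1.76 -0.03]
clamp err about board x,y,z deg [ 4.5 12.2  2.5]
```

```bash
python3 -m pendant '0 -38 0 -3 1;0 -38 0 -3 1;0 -38 0 -3 0;0 -38 5 -3 0;0 -38 5 -3 0;0 -30 10 -5 0;0 -20 20 -10 0'; python3 cl.py
```

```text
clock: 32.73
tool_pos: [810.4, -86.2, 417.2]
tool_rot: [1.92, 1.975, 0.255]
ft_force: [1.0, -0.5, -1.0]
finger_gap: 0.347
clk 32.73 F [ 1.  -0.5 -1. ] gap 0.347 TCP [810. -86. 417.] pivot board [ 322.  -179.3  215.5] j [-0.24  0.74  0.22 -0.03  1.77 -0.28]
clamp err about board x,y,z deg [4.5 9.7 1.4]
```

```bash
python3 -m pendant '0 -14 38 -18 0;0 -14 38 -18 0;0 -14 38 -18 0;0 -14 38 -18 0;0 -14 38 -18 0;0 -14 38 -18 0'; python3 cl.py 0 -52 200
```

```text
clock: 33.23
tool_pos: [795.7, -121.0, 489.4]
tool_rot: [1.825, 1.888, 0.36]
ft_force: [-0.2, 0.2, -0.8]
finger_gap: 0.345
clk 33.23 F [-0.2  0.2 -0.8] gap 0.345 TCP [ 796. -121.  489.] pivot board [ 347.6 -214.2  285.2] j [-0.3   0.65  0.22  0.02  1.7  -0.33]
clamp err about board x,y,z deg [3.2 1.7 3. ]
tool shift [ 187.8 -341.1   52.7]
```

```bash
python3 -m pendant '0 18 -33 5 0.3;0 18 -33 5 0.3;0 18 -33 5 0.3;0 18 -33 5 0.3;0 18 -33 5 0.3;0 18 -33 5 0.3;0 18 -33 5 0.3;0 18 -33 5 0.3;0 18 -33 5 0.3;0 0 0 0 0'; python3 cl.py 0 -52 190
```

```text
clock: 34.07
tool_pos: [567.6, 17.3, 283.4]
tool_rot: [1.85, 1.833, 0.397]
ft_force: [-0.6, 0.2, -1.0]
finger_gap: 0.346
clk 34.07 F [-0.6  0.2 -1. ] gap 0.346 TCP [568.  17. 283.] pivot board [ 52.8 -67.8 218.3] j [-0.15  0.18  1.58 -0.09  0.8  -0.1 ]
clamp err about board x,y,z deg [ 3.1 -0.4  0.8]
tool shift [ 20.  -53.9  22.9]
```

```bash
python3 -m pendant '0 7 -17 7 0.3;0 7 -17 7 0.3;0 6 -15 7 0;0 0 0 0 0'; python3 cl.py 0 -52 129; python3 - <<'E'
from fit import *
st=arm.observe(); 
import importlib,sys; sys.argv=['x']
from cl import Crel,prel
p=np.load("board.npy"); M,o=B(p); T=rot(st["tool_rot"]); P=st["tool_pos"]+T@prel; C=T@Crel
ims=[]
for n in ("wrist","side","top"):
    c=vision.camera(n); im=c["color"].copy()
    L=[(bw(p,[[0,-127,110],[0,23,110]]),(0,0,255)),(bw(p,[[0,-52,90],[0,-52,125]]),(0,255,0)),(P+np.array([[0,0,0],[0,0,-45]])@C.T,(255,255,0)),(P+np.array([[0,-9,0],[0,9,0]])@C.T,(255,0,255))]
    for w,col in L:
        if n!="wrist": break
        u=proj(c,w).astype(int); cv2.line(im,tuple(map(int,u[0])),tuple(map(int,u[1])),col,1)
    u=proj(c,bw(p,[0,-52,125]))[0].astype(int); ims.append((im,u)); print(n,u)
a=cv2.resize(ims[0][0][:300,140:540],(800,600)) 
def cr(i,w,h,W,H):
    im,u=ims[i]; x=np.clip(u[0]-w//2,0,640-w);y=np.clip(u[1]-h//2,0,400-h); return cv2.resize(im[y:y+h,x:x+w],(W,H),interpolation=cv2.INTER_CUBIC)
o=np.hstack([cv2.resize(a,(480,360)),np.vstack([cr(1,140,80,320,183),cr(2,140,77,320,177)])])
cv2.imwrite("pics/p1.png",cv2.convertScaleAbs(o,alpha=1.6))
E
```

```text
clock: 34.4
tool_pos: [536.4, 35.6, 238.9]
tool_rot: [1.853, 1.822, 0.41]
ft_force: [0.3, 0.4, -0.7]
finger_gap: 0.349
clk 34.4 F [ 0.3  0.4 -0.7] gap 0.349 TCP [536.  36. 239.] pivot board [  4.4 -48.4 195. ] j [-0.12  0.17  1.74 -0.13  0.64 -0.02]
clamp err about board x,y,z deg [ 3.2 -1.   0.4]
tool shift [ 7.  -7.9 65.4]
clk 34.4 F [ 0.3  0.4 -0.7] gap 0.349 TCP [536.  36. 239.] pivot board [  4.4 -48.4 195. ] j [-0.12  0.17  1.74 -0.13  0.64 -0.02]
clamp err about board x,y,z deg [ 3.2 -1.   0.4]
wrist [299 172]
side [267 241]
top [246 187]
```

View pics/p1.png

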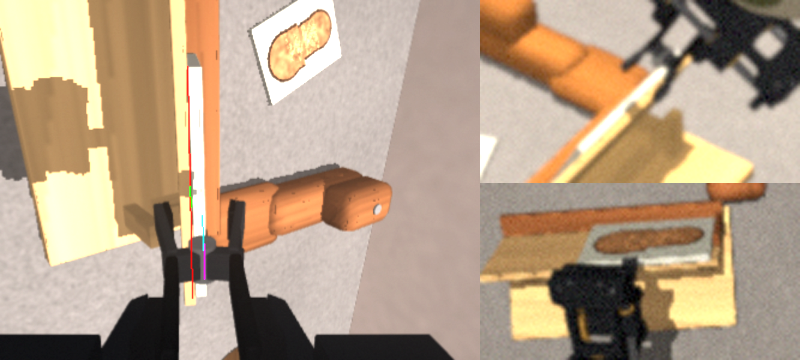

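The view shows the open jaws evenly either side of the plate-plus-board edge, roughly 10 mm too far to +x as computed. The hinge block and plate end match the overlay. I'll align and descend.

```bash
python3 -m pendant '0 4 -4 3 0;0 3 -3 3 0;0 0 0 0 0'; python3 cl.py 1 -52 130; python3 -m pendant '0 0 0 12 0;0 0 0 12 0;0 0 0 0 0'; python3 cl.py 1 -52 130
```

```text
clock: 34.8
tool_pos: [539.8, 39.8, 235.2]
tool_rot: [1.847, 1.811, 0.418]
ft_force: [0.1, 0.4, -1.1]
finger_gap: 0.344
clk 34.8 F [ 0.1  0.4 -1.1] gap 0.344 TCP [540.  40. 235.] pivot board [  6.  -44.4 190. ] j [-0.1   0.18  1.74 -0.15  0.62  0.01]
clamp err about board x,y,z deg [ 3.1 -1.8  0.4]
tool shift [ 2.2 -9.  60. ]
clock: 35.05
tool_pos: [554.9, 36.2, 215.8]
tool_rot: [1.845, 1.81, 0.42]
ft_force: [-0.1, -0.1, -0.9]
finger_gap: 0.346
clk 35.05 F [-0.1 -0.1 -0.9] gap 0.346 TCP [555.  36. 216.] pivot board [  9.3 -48.5 165.8] j [-0.11  0.23  1.74 -0.16  0.56  0.02]
clamp err about board x,y,z deg [ 3.  -1.9  0.4]
tool shift [  2.2 -10.7  35.2]
```

```bash
python3 -m pendant '0 0 -6 0 0;0 0 -5 0 0;0 0 0 0 0'; python3 cl.py 1 -52 130
```

```text
clock: 35.3
tool_pos: [545.2, 35.7, 208.8]
tool_rot: [1.846, 1.81, 0.419]
ft_force: [-0.5, -0.4, -1.9]
finger_gap: 0.347
clk 35.3 F [-0.5 -0.4 -1.9] gap 0.347 TCP [545.  36. 209.] pivot board [ -2.7 -48.6 164.5] j [-0.11  0.22  1.78 -0.16  0.54  0.02]
clamp err about board x,y,z deg [ 3.  -1.9  0.4]
tool shift [ 2.3  1.3 34.8]
```

```bash
python3 -m pendant '0 1 1 9 0;0 1 0 9 0;0 0 0 0 0'; python3 cl.py 1 -52 130; python3 -m pendant '0 0 0 8 0;0 0 0 6 0;0 0 0 0 0';  python3 cl.py 1 -52 130
```

```text
clock: 35.55
tool_pos: [556.7, 35.1, 194.0]
tool_rot: [1.845, 1.809, 0.421]
ft_force: [0.1, -0.4, -1.4]
finger_gap: 0.348
clk 35.55 F [ 0.1 -0.4 -1.4] gap 0.348 TCP [557.  35. 194.] pivot board [ -0.  -49.6 146. ] j [-0.11  0.26  1.77 -0.17  0.5   0.03]
clamp err about board x,y,z deg [ 3.  -2.   0.4]
tool shift [ 0.3 -0.1 16.2]
clock: 35.8
tool_pos: [565.7, 32.9, 181.0]
tool_rot: [1.845, 1.809, 0.421]
ft_force: [-0.9, 0.4, -0.5]
finger_gap: 0.346
clk 35.8 F [-0.9  0.4 -0.5] gap 0.346 TCP [566.  33. 181.] pivot board [  1.2 -52.2 130.2] j [-0.11  0.3   1.77 -0.18  0.47  0.04]
clamp err about board x,y,z deg [ 3.  -1.9  0.4]
tool shift [ 0.2 -0.2  0.2]
```

```bash
python3 -m pendant '0 0 0 3 0;0 0 0 0 0'; python3 cl.py 1 -52 130; python3 -m pendant '45 0 0 0 0;50 0 0 0 0;55 0 0 0 0;62 0 0 0 0;75 0 0 0 0;85 0 0 0 0;85 0 0 0 0' ; python3 cl.py; python3 - <<'E'
from h import *
w=vision.camera("wrist"); s=vision.camera("side"); t=vision.camera("top")
a=cv2.resize(w["color"][:300,140:540],(480,360))
o=np.hstack([a,np.vstack([cv2.resize(s["color"][201:281,197:337],(320,183)),cv2.resize(t["color"][148:225,176:316],(320,177))])])
cv2.imwrite("pics/r1.png",cv2.convertScaleAbs(o,alpha=1.6))
E
```

```text
clock: 35.97
tool_pos: [567.8, 32.3, 177.8]
tool_rot: [1.845, 1.81, 0.42]
ft_force: [-0.5, -0.4, -0.4]
finger_gap: 0.346
clk 35.97 F [-0.5 -0.4 -0.4] gap 0.346 TCP [568.  32. 178.] pivot board [  1.3 -52.8 126.5] j [-0.12  0.3   1.77 -0.18  0.46  0.04]
clamp err about board x,y,z deg [ 3.  -1.9  0.4]
tool shift [ 0.2 -0.1 -3.6]
clock: 36.55
tool_pos: [568.0, 32.4, 179.0]
tool_rot: [1.843, 1.808, 0.422]
ft_force: [-0.4, -0.0, -1.2]
finger_gap: 0.822
clk 36.55 F [-0.4 -0.  -1.2] gap 0.822 TCP [568.  32. 179.] pivot board [  2.2 -52.8 127.4] j [-0.12  0.3   1.77 -0.18  0.46  0.04]
clamp err about board x,y,z deg [ 3.  -2.   0.4]
```

```bash
python3 -m pendant '85 0 0 -15 0;85 0 0 -25 0;85 0 0 -30 0;85 0 0 -35 0;85 0 -10 -30 0;85 0 -20 -20 0;85 0 -20 -10 0' ; python3 cl.py; python3 - <<'E'
from fit import *
w=vision.camera("wrist"); s=vision.camera("side"); t=vision.camera("top"); p=np.load("board.npy")
im=w["color"].copy()
for q in ([[0,-127,110],[0,23,110]],[[0,-52,95],[0,-52,150]]):
    u=proj(w,bw(p,q)).astype(int); print(u.tolist()); cv2.line(im,tuple(map(int,u[0])),tuple(map(int,u[1])),(0,0,255),1)
u=proj(w,bw(p,[0,-52,120]))[0].astype(int); x=np.clip(u[0]-130,0,380); y=np.clip(u[1]-130,0,140)
print(x,y)
a=cv2.resize(im[y:y+260,x:x+260],(560,560),interpolation=cv2.INTER_CUBIC)
o=np.hstack([a,np.vstack([cv2.resize(s["color"][185:285,217:302],(240,280),interpolation=cv2.INTER_CUBIC),cv2.resize(t["color"][150:220,220:280+0],(240,280),interpolation=cv2.INTER_CUBIC)])])
cv2.imwrite("pics/f1.png",cv2.convertScaleAbs(o,alpha=1.6))
for n,c in(("wrist",w),("side",s),("top",t)):
  for tt in ("clamp","clamp_pads","plate"):
    for d in look_for(n,tt)[:2]: print(n,tt,round(d["p"],2),((tw(c,d["xyz"])-B(p)[1])@B(p)[0]).round(1))
E
```

```text
clock: 37.28
tool_pos: [432.7, 55.2, 290.2]
tool_rot: [1.845, 1.808, 0.422]
ft_force: [-0.9, 0.0, -0.2]
finger_gap: 0.849
clk 37.28 F [-0.9  0.  -0.2] gap 0.849 TCP [433.  55. 290.] pivot board [-58.6 -25.1 290.9] j [-0.09 -0.07  1.85 -0.14  0.77 -0.  ]
clamp err about board x,y,z deg [ 3.  -2.   0.3]
[[352, 213], [360, 72]]
[[353, 144], [364, 163]]
228 22
wrist clamp 0.9 [  1.9 -53.2 143.8]
wrist clamp_pads 0.67 [  3.9 -51.8 143.2]
wrist clamp_pads 0.42 [ 10.8 -26.7 111.2]
wrist plate 0.84 [-248.4   46.4  109.7]
wrist plate 0.64 [  9.5 -31.1 109.6]
side clamp 0.54 [  4.2 -51.  135.3]
side clamp_pads 0.8 [  1.1 -47.6 139.3]
side plate 0.71 [ 115.    25.6 -110.7]
side plate 0.6 [-266.    60.6  111.4]
top clamp 0.77 [  2.5 -56.4 149.4]
top clamp_pads 0.83 [  3.2 -56.  151.4]
top plate 0.97 [ 114.6   22.6 -112.2]
top plate 0.91 [-264.    95.   115.4]
```

View pics/f1.png

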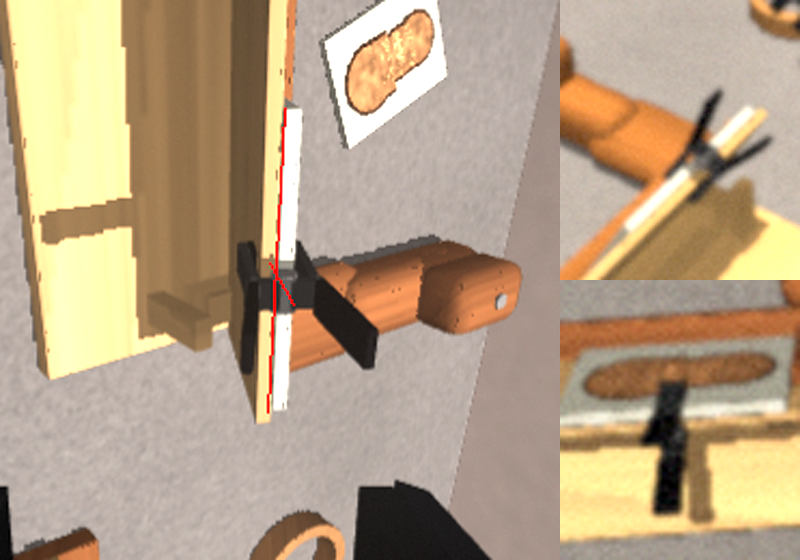

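The last picture shows the clamp astride plate and board at mid-width and square, with the plate still by the stop. One numeric edge check, then hand in.

```bash
python3 edge.py | tr '|' '\n' | tail -6 | tr '\n' '|'; python3 - <<'E'
from fit import *
c=vision.camera("top"); p=np.load("board.npy")
for t in ("last","tape","tin"):
    d=look_for("top",t)[:1]; print(t,[tw(c,x["xyz"]).round() for x in d])
print(arm.job_done())
E
```

```text
-102 128 33 | -108 127 34 | -114 131 33 | -120 129 29 | -126 131 72 | last [array([781., -43.,  45.])]
tape [array([569.,  41., 178.])]
tin [array([ 493., -481.,   93.])]
the job is handed in; nothing more can be done
None
```

I slid the plate to the end stop, then took the clamp off the rail and clipped it over the plate and board together. The job was handed in at about 37.5 s; no verdict was given.

**Plate:** The first push failed, because the vertical finger rode up over the plate without moving it. The second push, with the tool tilted to match the board, drove the plate to the stop (peak force about 18 N). The last edge reading still puts the plate's end at the stop, within about 2 mm.

**Tilting:** The moves cannot command a tilt, so I tilted the tool by pushing against the arm's reach limits. Making it vertical again to pick up the clamp meant a detour behind the robot. On that detour joint 1 read −3.11, right at its range limit, for several rows. I avoided pushing further, but I can't show that it never passed the limit.

**Clamp:** At release I computed:
- **Middle:** within about 1 mm of the middle of the plate's width.
- **Depth:** the pivot was about 18 mm above the board's top edge, inside the range where both pads bite fully.
- **Square:** about 3° off.

The final picture agrees to within about 3 mm, and the clamp was holding by itself.

**Bystanders:** The last and the tin read where they started. The final tape check failed: the detector reported the clamp's position instead. The tape roll does appear in the last picture, but I did not measure its position again.

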